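# Clamp up a stepped hillside model in the laminating press

## Robot

A 7-joint arm with a two-finger parallel gripper is mounted at the origin on the work surface. World frame = base frame: x ahead of the robot, y to its left, z up, the work surface at z = 0. Lengths are in m, angles in degrees, forces in N, time in s.
With the tool pointing down it reaches from about 0.425 to 0.875 m from the base axis. Payload 4.7 kg.
Tool frame: the origin (TCP) lies at the centre of the arm's flange, where the gripper is bolted on; the fingertips stand 182 mm ahead of it and the grasp point (between the pads) lies 164 mm ahead of it; z points along the fingers, y is the line along which they close (so a half turn about z gives the same grasp; the last joint's range is limited). The gripper opens to 87 mm and grips with 3 to 60 N. Pads are 19 mm wide; open, the fingers measure 117 mm over their backs; the gripper's body (75 mm by 190 mm) begins 51 mm behind the grasp point.
Start: joints at [70.651, 18.392, -4.016, 83.108, 1.295, 78.541, -3.26], TCP at [0.224, -0.61, 0.405] pointing down, gripper open.
Joint ranges: [-163.93, 163.93], [-17.29, 119.83], [-79.2, 71.16], [3.27, 140.29], [-89.18, 269.18], [5.43, 117.66], [-154.24, 154.24]. Speed limits (degrees/s): [147.25, 147.25, 180, 180, 180, 180, 180].

## Interface

Orientations are given as [roll, pitch, yaw] about the fixed x, y, z axes, in that order (R = Rz(yaw) Ry(pitch) Rx(roll)).
In Python, from cell import env gives the robot as it stands. The module is installed in compiled form; this text tells all that it offers.
- The arm moves only by the tool step_arm, never from a script. Its argument "steps" is one flat list of numbers, 5 for each row, row after row: the opening, from 0 (shut) to 1 (fully open), then the shift along the tool's x, y, z in mm, then the turn about the tool's z in degrees. In form: [grip, dx, dy, dz, roll, grip, dx, dy, dz, roll, ...]. A call has 1 to 12 rows; each row shifts and turns the commanded pose from where the row before left it, along the tool's axes as they then stand; what a row does not reach is not made up. A row lasts 1/8 s, in which the tool goes at most 62.5 mm and 10.7 degrees, less where a joint would pass 70% of its speed; a pose out of reach is approached as far as the arm can. A call with a gripper value outside its range is refused whole. The fingers move at their own pace and stop on an object; "grip_force" is the grip in N (left out, the last holds). Time passes only in rows, so rows that do not move let the fingers close. It gives the time, the measured TCP pose, the force, the opening and the grip force at its end, in the units of the state.
- env.get_obs(): the state, without advancing time (a new reading comes with each control period).
- env.read_camera(name): name is "scene" or "top" or "wrist"; returns a dict with "image" (384x512x3 uint8, red, green, blue), "camera_matrix" (3x3 intrinsics, pixels), "distortion" ([k1, k2, p1, p2, k3] as OpenCV has them; the pictures are not rectified), "R" (3x3) and "t" (3): a world point X has camera coordinates R X + t. Camera axes: x right, y down, z forward; pixel columns grow to the right and rows downward; lengths in m; the calibration is good to about 2 mm. A picture is of the moment at which its call begins. There is no depth.
- env.sign_off(): hands the job in; it is judged then, once.
The state is a dict: "time_s": time; "qpos": joint angles; "joint_velocities": joint speeds; "effort": joint torques, N m; "tool_pos": TCP position; "tool_rot": TCP orientation; "force": force on the tool from outside, world axes, zero at the start; "wrist_torque": the same for the moment, N m; "grip_width": finger opening in m; "grasp_force": force on a finger pad.
Only numpy, scipy, OpenCV 4.12 (cv2) and the standard library are available. Lean on these libraries where they do the work, as an engineer would, in place of code of your own. Each camera call takes 0.05 s, during which the arm holds its last target. There are 200 camera calls.

## Task

Clamp up the hillside model: stand the steel weight in the pan on the tail of the sprung clamp arm so that it holds the arm fully open, then slide every contour layer on the cutting mat in under the arm's foot, longest at the bottom and shorter ones on top in order of length, each pushed straight home between the cheeks until its end is flush against the fence. Then lift the weight off and stand it back on its felt so that the arm comes down on the stack, and last of all turn the green wing of the lock screw clockwise until it slips (clicks), then stop at once and let go. Leave the house models and the glue bottle alone.

Things in the scene. Friction and masses are not known exactly. Their poses are not given: they have to be found in the camera images.
- press: laminating press fixed to the table: grey base plate 345 x 110 x 16 mm with aluminium fence, cheeks and tower. Origin on the table below the middle of the fence face; x = direction in which layers slide in, towards the fence; z up. Base from x = -165 to +180 mm. Tower at x = 43 to 77, y = +-20 mm, top 74 mm above the table.
- bed (a point): point on the bed (base top, 16 mm above the table) at the middle of the fence face; axes as the press. The fence (face x = 0) is two blocks 36 mm high above the bed with a 25 mm gap between them for the arm. Side cheeks as high form a channel 55 mm wide (y = +-27.5 mm) from x = -40 mm to the fence; their flared lead-in begins at x = -54 mm.
- clamp_arm (a joint): angle (rad) of the dark sprung clamp arm: 0 = foot on the empty bed, 0.46 = fully open (stop), about 0.26 on three layers, 0.35 on four. Springs shut with 0.22 (at 0) to 0.41 N m. Level pivot across the press at x = 60 mm, 42 mm above the table. The weight in the pan swings it fully open and holds it; with the weight lifted out it shuts by itself in about 1 s.
- foot (a point): lowest point of the arm's round rubber foot (18 mm across), at about x = -29 mm in the press; it moves with the arm and clears the bed by 42 mm when fully open. The arm is 16 mm wide; its nose reaches to x = -40 mm and, fully open, to 81 mm above the table.
- pan (a point): middle of the floor of the square steel pan on the arm's tail, 62 x 62 mm inside, rim 7 mm high and 3 mm thick, at about x = 135 mm in the press; it moves with the arm. Floor 68 mm above the table, tilted 0.18 rad, with the arm shut; 54 mm and level at 0.18; 32 mm, tilted 0.28 rad the other way, fully open.
- lockscrew (a joint): angle (rad) of the lock screw on top of the tower, clockwise from above positive. Starts between 0 and 1.2 and is tight at 2.2 (hard stop). Drag 0.05 N m.
- wing (a joint): slip (rad, clockwise positive) of the green wing on the lock screw, a torque-limiting clutch: stays 0 while the screw turns, grows only once the screw is tight and the clutch slips, at about 0.18 N m. It has slipped when above 0.15; winding on beyond 1.5 spoils the lock. It does not turn back by itself.
- wing_grip (a point): middle of the green wing, the grip of the lock screw: an upright bar 42 mm long (its own x), 12 mm thick (its own y), 26 mm tall, with a white mark on top. Its upright axis is at x = 60 mm, y = 0 in the press; this point is 97.5 mm, the bar's underside 84.5 mm above the table. The bar's yaw is the press's yaw minus the screw angle minus the slip.
- layer_a_c (a point): dark grey contour layer (the longest of the four; a start has three or four of them): a flat rectangular slab 156 mm long (its own x), 50 mm wide (its own y), 8 mm thick, 60 g, the same either way round. This point is the slab's centre, half-way up. It starts lying flat on the cutting mat (mat top 3 mm above the table).
- layer_b_c (a point): mid grey contour layer (second longest of the four; a start has three or four of them): a flat rectangular slab 144 mm long (its own x), 50 mm wide (its own y), 8 mm thick, 60 g, the same either way round. This point is the slab's centre, half-way up. It starts lying flat on the cutting mat (mat top 3 mm above the table).
- layer_c_c (a point): off-white contour layer (third longest of the four; a start has three or four of them): a flat rectangular slab 132 mm long (its own x), 50 mm wide (its own y), 8 mm thick, 60 g, the same either way round. This point is the slab's centre, half-way up. It starts lying flat on the cutting mat (mat top 3 mm above the table).
- layer_d_c (a point): green contour layer (the shortest, fourth longest of the four; a start has three or four of them): a flat rectangular slab 120 mm long (its own x), 50 mm wide (its own y), 8 mm thick, 60 g, the same either way round. This point is the slab's centre, half-way up. It starts lying flat on the cutting mat (mat top 3 mm above the table).
- mat: dark green cutting mat, fixed, 300 x 430 x 3 mm; origin under its centre.
- weight_neck (a point): dark steel weight, 0.75 kg (within 7 %), 80 mm tall: cylinder 52 mm across and 40 mm high, with an upright round handle on top that widens from 18 mm (at 42 mm) to 24 mm (at 80 mm above the underside). This point is on the handle's axis, 62 mm above the underside, where to grip it; z is its upright axis.
- felt: grey felt square 85 x 85 x 4 mm, fixed, on which the weight stands at the start; origin under its centre.
- house_white: white 3D-printed house model, about 82 x 44 x 52 mm high, leave alone; origin under the main volume.
- house_twin: broad white house model, about 70 x 50 x 59 mm high, leave alone; origin under the main volume.
- house_green: small green house model, 34 x 34 x 45 mm high, leave alone; origin under its centre.
- glue: glue bottle with orange cap, 48 mm across, 110 mm high, leave alone; origin under its centre.
Mind the look-alikes: they are no part of the job. Leave any orange look-alike of the part that bears layer_c_c alone. What is shaped like the part that bears weight_neck but turquoise is not meant.

How it is judged (in metres and radians):
On the way, in this order (a step that is already met when the one before it is completed fails the run):
1. the weight stands in the pan, let go, and holds the clamp arm fully open (value of joint clamp_arm above 0.42 rad and distance between weight_neck and pan below 0.08 m and contact force between the fingers and weight below 0.5 N), for 0.3 s.
2. all layers present are stacked home against the fence, longest at the bottom, with the arm still held open (value of joint clamp_arm above 0.42 rad and x of layer_a_c in the frame of press between -0.082 and -0.075 m and y of layer_a_c in the frame of press between -0.006 and 0.006 m and z of layer_a_c in the frame of press between 0.014 and 0.047 m and angle between the x axis of each of layer_a_c, layer_b_c, layer_c_c, layer_d_c and the x axis of press, either way round below 0.07 rad and angle between each of layer_a_c, layer_b_c, layer_c_c, layer_d_c's own z axis and vertical below 0.05 rad and x of layer_b_c in the frame of press between -0.076 and -0.069 m and y of layer_b_c in the frame of press between -0.006 and 0.006 m and z of layer_b_c in the frame of press between 0.014 and 0.047 m and x of layer_c_c in the frame of press between -0.07 and -0.063 m and y of layer_c_c in the frame of press between -0.006 and 0.006 m and z of layer_c_c in the frame of press between 0.014 and 0.047 m and x of layer_d_c in the frame of press between -0.064 and -0.057 m and y of layer_d_c in the frame of press between -0.006 and 0.006 m and z of layer_d_c in the frame of press between 0.014 and 0.047 m and z of each of layer_b_c, layer_c_c, layer_d_c in the frame of layer_a_c above 0.005 m and z of each of layer_c_c, layer_d_c in the frame of layer_b_c above 0.005 m and z of layer_d_c in the frame of layer_c_c above 0.005 m), for 0.2 s.
3. the weight stands on its felt and the arm has come down on the stack (horizontal distance between weight_neck and felt below 0.04 m and height (world z) of weight_neck below 0.073 m and angle between weight_neck's own z axis and vertical below 0.1 rad and value of joint clamp_arm between 0.2 and 0.4 rad and x of layer_a_c in the frame of press between -0.082 and -0.075 m and y of layer_a_c in the frame of press between -0.006 and 0.006 m and z of layer_a_c in the frame of press between 0.014 and 0.047 m and angle between the x axis of each of layer_a_c, layer_b_c, layer_c_c, layer_d_c and the x axis of press, either way round below 0.07 rad and angle between each of layer_a_c, layer_b_c, layer_c_c, layer_d_c's own z axis and vertical below 0.05 rad and x of layer_b_c in the frame of press between -0.076 and -0.069 m and y of layer_b_c in the frame of press between -0.006 and 0.006 m and z of layer_b_c in the frame of press between 0.014 and 0.047 m and x of layer_c_c in the frame of press between -0.07 and -0.063 m and y of layer_c_c in the frame of press between -0.006 and 0.006 m and z of layer_c_c in the frame of press between 0.014 and 0.047 m and x of layer_d_c in the frame of press between -0.064 and -0.057 m and y of layer_d_c in the frame of press between -0.006 and 0.006 m and z of layer_d_c in the frame of press between 0.014 and 0.047 m and z of each of layer_b_c, layer_c_c, layer_d_c in the frame of layer_a_c above 0.005 m and z of each of layer_c_c, layer_d_c in the frame of layer_b_c above 0.005 m and z of layer_d_c in the frame of layer_c_c above 0.005 m), for 0.2 s.
4. the wing has been turned until it slipped (value of joint wing above 0.15 rad), for 0.1 s.
At the end, for the whole second after the job is handed in: Layers present lie flat in the press, ends within 4 mm of the fence, within 6 mm of the channel middle, square within 0.07 rad, shorter above longer; the arm rests on them; the weight stands within 40 mm of the felt's middle; the screw is tight and the wing slipped by 0.15 to 1.5 rad (all of step 3 and value of joint wing between 0.15 and 1.5 rad and value of joint lockscrew above 2.1 rad and linear speed of weight below 0.02 m/s); the robot touches nothing.
It fails at once if the white house model with one annexe is pushed out of its place or knocked over (distance of house_white from where it was at the start of the episode above 0.03 m or angle between house_white's own z axis and vertical above 0.4 rad).
It fails at once if the broad white house model is pushed out of its place or knocked over (distance of house_twin from where it was at the start of the episode above 0.03 m or angle between house_twin's own z axis and vertical above 0.4 rad).
It fails at once if the green house model is pushed out of its place or knocked over (distance of house_green from where it was at the start of the episode above 0.03 m or angle between house_green's own z axis and vertical above 0.4 rad).
It fails at once if the glue bottle is pushed out of its place or knocked over (distance of glue from where it was at the start of the episode above 0.03 m or angle between glue's own z axis and vertical above 0.4 rad).
It fails at once if the lock wing is wound on for more than 1.5 rad after it has begun to slip (value of joint wing above 1.5 rad).
Of layer_a, layer_b, layer_c, layer_d only 3 to 4 are there at a start; the rules pass over those that are not, and their reading is None.
At some moment in a run one of layer_a, layer_b, layer_c, layer_d may be knocked a few centimetres aside while the robot is not near it.
Once in a run the grip may slacken for a moment while it holds something.
It also fails if it takes over 210 s, if anything falls off the work surface, if the arm or the gripper's body presses on something with over 40 N, if the wrist force passes 120 N, or if a joint passes its speed limit or range.

## Working session

There is one attempt and no reset: what is moved stays moved. The work goes in short steps, Python scripts to look and compute and a tool call to move; the robot and the scene stay as the last step left them, time stands still between calls to the robot, and variables do not carry over. Pictures are saved under pics/ and viewed, at most 14 in all, crops included, and the job is handed in when it is done.

Besides the shell and the picture viewer there is one more tool, called after "Emit:" by a JSON object that holds its "method" and its "body". step_arm: Moves the arm, as the interface text tells. Its arguments: {"type":"object","properties":{"steps":{"type":"array","items":{"type":"number"}},"grip_force":{"type":"number"}},"required":["steps"]}

```bash
mkdir -p pics; cat > h.py <<'E'
import numpy as np, cv2
from cell import env
def cam(n,save=None):
    c=env.read_camera(n)
    if save: cv2.imwrite(f'pics/{save}.png',c['image'][:,:,::-1])
    return c
def ray(c,px,z):
    "pixels Nx2 -> world points on plane z"
    p=np.array(px,float).reshape(-1,1,2)
    u=cv2.undistortPoints(p,np.array(c['camera_matrix']),np.array(c['distortion'])).reshape(-1,2)
    R=np.array(c['R']);t=np.array(c['t']);C=-R.T@t
    d=np.c_[u,np.ones(len(u))]@R
    return C+d*((z-C[2])/d[:,2])[:,None]
def proj(c,X):
    R=np.array(c['R']);return cv2.projectPoints(np.array(X,float).reshape(-1,1,3),cv2.Rodrigues(R)[0],np.array(c['t']),np.array(c['camera_matrix']),np.array(c['distortion']))[0].reshape(-1,2)
E
python3 - <<'E'
from h import *
for n in('scene','top'):
    c=cam(n,n+'0'); R=np.array(c['R']);print(n,-R.T@np.array(c['t']),R[2])
o=env.get_obs();print(o['tool_pos'],o['tool_rot'],o['time_s'],o['grip_width'])
E
```

```text
scene [1.21861704 0.3928815  0.70905094] [-0.66318993 -0.45121513 -0.59714656]
top [ 0.35324026 -0.10441649  1.45519758] [ 0.1359357   0.01505562 -0.99060326]
[ 0.22387061 -0.610033    0.40376033] [-1.79899768e+02  6.42652370e-03  2.01574451e+01] 0.1 0.08718745895495754
```

View pics/top0.png

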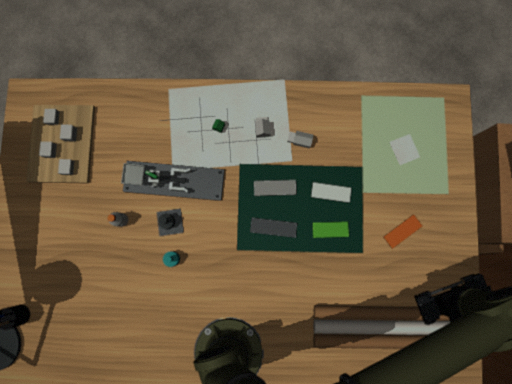

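View pics/scene0.png

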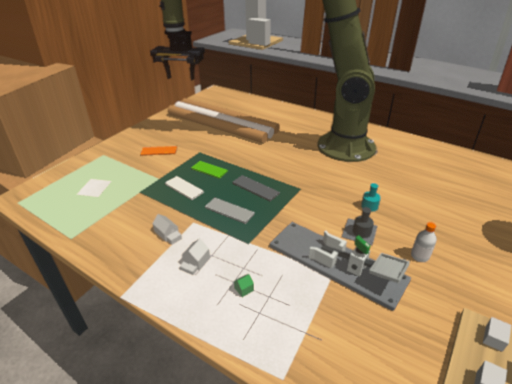

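All four layers are present: in the top picture a (273,228), b (275,187), c (331,192) and d (330,230). The press is at (173,180) with its pan to the left, and the dark weight is on its felt at (170,222). The turquoise twin (171,259) and the orange slab (403,231) are the look-alikes.

```bash
cat > meas.py <<'E'
from h import *
def rect(c,mask,z,amin=60,amax=1e9):
    out=[]
    m=mask.astype(np.uint8)
    for k in cv2.findContours(m,0,cv2.CHAIN_APPROX_NONE)[0]:
        if not amin<cv2.contourArea(k)<amax: continue
        P=ray(c,k.reshape(-1,2),z)[:,:2]*1000
        r=cv2.minAreaRect(P.astype(np.float32)); b=cv2.boxPoints(r)
        e=[b[1]-b[0],b[2]-b[1]]; L=max(e,key=np.linalg.norm)
        out.append((np.round(k.reshape(-1,2).mean(0)),np.round(r[0],1),np.round(sorted(r[1]),1),round(np.degrees(np.arctan2(L[1],L[0]))%180,1)))
    return out
def masks(c):
    h=cv2.cvtColor(c['image'],cv2.COLOR_RGB2HSV).astype(int); H,S,V=h[...,0],h[...,1],h[...,2]
    return H,S,V
E
python3 - <<'E'
from meas import *
c=cam('top');H,S,V=masks(c)
roi=np.zeros(H.shape,bool);roi[165:252,238:364]=1
for n,m in dict(grey=(S<60)&(V>55)&roi,green=(H>40)&(H<65)&(S>150)&(V>110)&roi,).items():
    for r in rect(c,m,.011):print(n,*r)
print(c['image'][228,273],c['image'][187,275],c['image'][210,300],c['image'][187,190])
roi[:]=0;roi[155:205,118:230]=1
for r in rect(c,(S<70)&roi,.016,300):print('press',*r)
roi[:]=0;roi[205:240,150:190]=1
for r in rect(c,(S<60)&roi,.004,100):print('felt',*r)
im=c['image'][:,:,::-1]
cv2.imwrite('pics/c1.png',cv2.resize(im[150:280,100:230],None,fx=4.5,fy=4.5,interpolation=2))
E
```

```text
grey [273. 227.] [ 419.7 -141.7] [ 51.2 154.6] 84.5
grey [331. 192.] [ 543.1 -338. ] [ 55.5 137.5] 82.8
grey [274. 187.] [ 555.7 -143.2] [ 54.9 145.3] 92.8
green [330. 229.] [ 415.8 -334.7] [ 45.9 116.4] 92.9
[59 63 62] [107 109 101] [20 47 35] [67 69 69]
press [180. 175.] [585.5 201.1] [153.7 375.3] 90.9
felt [170. 222.] [430.5 213.8] [81.4 82.1] 99.3
```

View pics/c1.png

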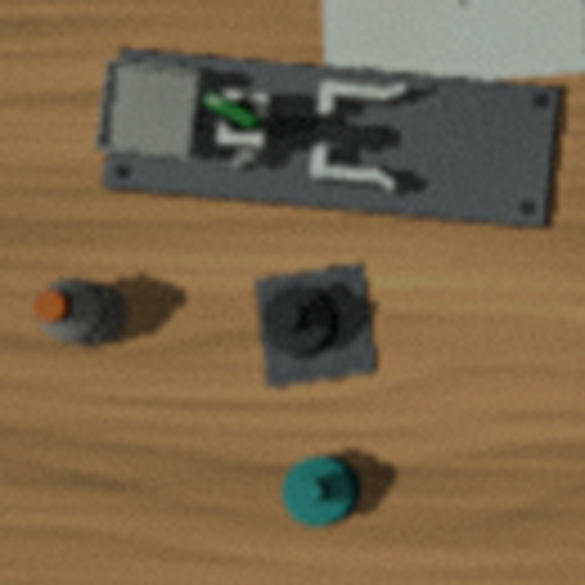

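The crop shows the press with its pan left and flared mouth right. The base corners are at crop (563,87), (548,228) and (105,188). The dark weight stands on the felt at crop (308,320), and the turquoise one at (320,490) is the decoy. The dark weight on the felt fits the description.

```bash
python3 - <<'E'
from meas import *
c=cam('top')
f=lambda q,z:ray(c,np.array(q)/4.5+[99.6,149.6],z)*1000
P=f([(563,87),(548,228),(105,188)],.016);print(P.round(1))
d=P[2]-P[1];yaw=np.arctan2(d[1],d[0]);L=np.hypot(*d[:2]);u=d[:2]/L;print('L',L,'W',np.hypot(*(P[0]-P[1])[:2]),np.degrees(yaw))
o=(P[0]+P[1])[:2]/2+u*165;print('press origin',o)
print('neck top',f([(312,312)],.084),f([(305,330)],.044))
t=env.get_obs();print(t['tool_pos'])
E
```

```text
[[616.1  28.5  16. ]
 [507.1  36.6  16. ]
 [531.3 379.   16. ]]
L 343.2150095684568 W 109.28004802517005 85.95315377425409
press origin [573.21896557 197.15501011]
neck top [[435.5118541  198.93167681  84.        ]] [[424.44160503 212.395728    44.        ]]
[ 0.22390856 -0.61009685  0.40407523]
```

```bash
cat > plan.py <<'E'
from h import *
import sys
def plan(tg,smax=60,rmax=10,g=1):
    "tg: (x,y,z,yaw) in mm/deg of the TCP; prints rows"
    o=env.get_obs();p=np.array(o['tool_pos'])*1000;yaw=o['tool_rot'][2];print('now',p.round(1),np.round(o['tool_rot'],2),'F',np.round(o['force'],1),'w',round(o['grip_width'],4),'t',round(o['time_s'],1))
    for x,y,z,a in tg:
        d=np.array([x,y,z])-p;da=(a-yaw+180)%360-180
        n=max(1,int(np.ceil(max(np.linalg.norm(d)/smax,abs(da)/rmax)-1e-6)))
        s=p.copy();y0=yaw
        for i in range(1,n+1):
            e=s+d*i/n-p;c,k=np.cos(np.radians(yaw)),np.sin(np.radians(yaw))
            r=[e[0]*c+e[1]*k,e[0]*k-e[1]*c,-e[2]];r=np.round(r,1);ro=round(-(y0+da*i/n-yaw),1)
            p=p+[r[0]*c+r[1]*k,r[0]*k-r[1]*c,-r[2]];yaw-=ro
            print(g,*r,ro,sep=',',end=',  ')
        print('|')
if __name__=='__main__':
    v=[float(s) for s in sys.argv[1:]]
    plan([v[i:i+4] for i in range(1,len(v),4)],g=v[0])
E
python3 plan.py 1 480 -400 400 50   570 0 400 86  430 190 350 86
```

```text
now [ 223.9 -610.1  404.1] [-179.93    0.     20.16] F [ 0.3 -0.1 -1.5] w 0.0871 t 0.2
1.0,52.1,-18.2,0.7,-5.0,  1.0,53.5,-13.5,0.7,-4.9,  1.0,54.5,-8.9,0.6,-5.0,  1.0,55.1,-4.2,0.7,-5.0,  1.0,55.2,0.7,0.7,-5.0,  1.0,54.9,5.5,0.7,-4.9,  |
1.0,52.0,-26.9,-0.0,-5.1,  1.0,54.2,-22.2,-0.0,-5.2,  1.0,56.0,-17.2,-0.0,-5.1,  1.0,57.3,-12.2,-0.0,-5.2,  1.0,58.2,-6.9,-0.0,-5.1,  1.0,58.6,-1.7,-0.0,-5.2,  1.0,58.4,3.6,-0.0,-5.1,  |
1.0,35.9,-30.6,10.0,-0.0,  1.0,36.0,-30.6,10.0,-0.0,  1.0,35.9,-30.6,10.0,-0.0,  1.0,35.9,-30.6,10.0,-0.0,  1.0,36.0,-30.6,10.0,-0.0,  |
```

Emit:
{"method": "step_arm", "body": {"steps": [1,52,-18,1,-5,1,53,-14,1,-5,1,54,-9,1,-5,1,55,-4,0,-5,1,55,1,1,-5,1,55,5,0,-5,1,52,-27,0,-5,1,54,-22,0,-5,1,56,-17,0,-5,1,57,-12,0,-5,1,58,-7,0,-5,1,58,-2,0,-5]}}

```text
time_s: 1.7
tool_pos: [0.5561, -0.0569, 0.4008]
tool_rot: [180.0, 0.0, 80.3]
force: [0.7, -0.2, 0.1]
grip_width: 0.087
grasp_force: 0.0
```

```bash
python3 plan.py 1 430 130 350 86
```

```text
now [556.1 -56.9 400.8] [1.7998e+02 3.0000e-02 8.0310e+01] F [ 0.7 -0.2  0.1] w 0.087 t 1.7
1.0,40.8,-38.9,12.7,-1.4,  1.0,41.6,-38.0,12.7,-1.4,  1.0,42.6,-36.8,12.7,-1.5,  1.0,43.6,-35.8,12.7,-1.4,  |
```

Emit:
{"method": "step_arm", "body": {"steps": [1,41,-39,12,-1.5,1,42,-38,13,-1.5,1,43,-37,12,-1.5,1,43,-36,12,-1.5,1,0,0,0,0,1,0,0,0,0]}}

```text
time_s: 2.45
tool_pos: [0.4299, 0.1282, 0.3519]
tool_rot: [179.9, 0.0, 86.1]
force: [0.0, 0.5, 0.7]
grip_width: 0.087
grasp_force: 0.0
```

```bash
python3 - <<'E'
from h import *
c=cam('wrist','w1');R=np.array(c['R']);print(-R.T@np.array(c['t']),R.round(2),env.get_obs()['tool_pos'])
E
```

```text
[0.43256217 0.19282181 0.33107007] [[ 1.   -0.07  0.  ]
 [-0.07 -0.97  0.24]
 [-0.02 -0.24 -0.97]] [0.43031987 0.12762836 0.35203181]
```

View pics/w1.png

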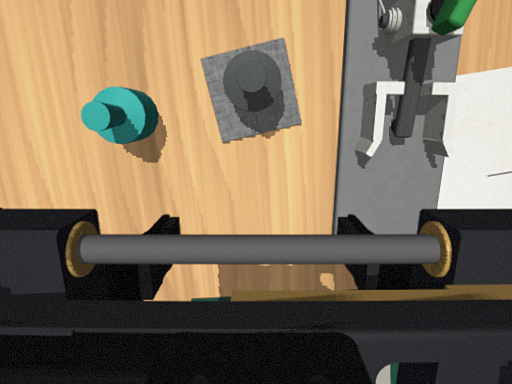

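The wrist view shows the felt with corners (201,59), (284,38), (301,123), (224,143) and the dark weight's handle near (252,75). The decoy is at (120,115), and the press cheeks are at (375,120) and (440,120).

```bash
python3 - <<'E'
from h import *
c=cam('wrist');im=c['image']
g=im[20:160,190:320,::-1]
cv2.imwrite('pics/c2.png',cv2.resize(np.clip(g.astype(float)*2.2,0,255).astype(np.uint8),None,fx=4,fy=4,interpolation=2))
F=ray(c,[(201,59),(284,38),(301,123),(224,143)],.004)*1000;print(F.round(1),F.mean(0),c['camera_matrix'])
E
```

```text
[[380.6 247.1   4. ]
 [463.1 260.6   4. ]
 [476.5 178.4   4. ]
 [395.5 163.5   4. ]] [428.96332072 212.40973221   4.        ] [[311.5253203    0.         258.15113446]
 [  0.         311.5253203  189.21586648]
 [  0.           0.           1.        ]]
```

View pics/c2.png

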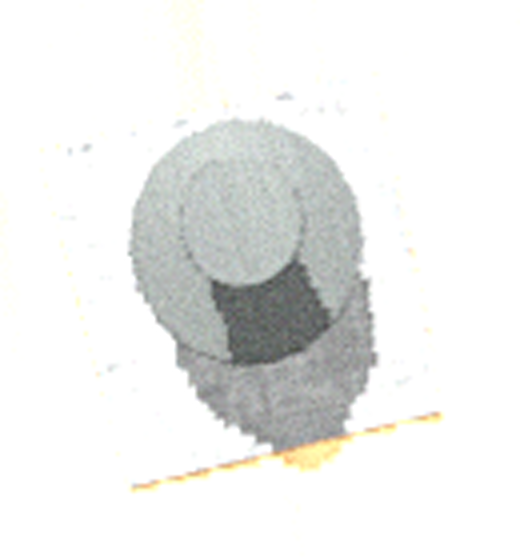

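The crop shows the handle top disc centred at picture (250,75.5) and the body top at (251.5,80.5).

```bash
python3 - <<'E'
from h import *
from plan import plan
c=cam('wrist')
print(ray(c,[(250.2,75.5)],.084)*1000,ray(c,[(251.5,80.5)],.044)*1000)
plan([(427,209,300,86)],30)
E
```

```text
[[429.26797989 219.36022194  84.        ]] [[429.44703823 219.54511311  44.        ]]
now [430.5 127.4 351.9] [ 1.7999e+02 -2.0000e-02  8.6010e+01] F [ 0.4 -1.   0.1] w 0.0869 t 2.6
1,20.3,-2.3,13.0,0.0,  1,20.3,-2.3,13.0,0.0,  1,20.3,-2.3,12.9,0.0,  1,20.3,-2.3,13.0,0.0,  |
```

Emit:
{"method": "step_arm", "body": {"steps": [1,46,-4,0,0,1,46,-4,0,0,1,0,0,40,0,1,0,0,40,0,1,0,0,30,0,1,0,0,11,0,1,0,0,0,0,0,0,0,0,0,0,0,0,0,0,0,0,0,0,0,0,0,0,0,0,0,0,0,0,0], "grip_force": 40}}

```text
time_s: 4.1
tool_pos: [0.4278, 0.221, 0.2308]
tool_rot: [180.0, 0.0, 86.2]
force: [0.3, -0.3, -0.7]
grip_width: 0.0449
grasp_force: 0.0
```

```bash
python3 plan.py 0
```

```text
now [427.8 221.  230.8] [1.7999e+02 1.0000e-02 8.6160e+01] F [ 0.3 -0.3 -0.7] w 0.0449 t 4.1
```

Emit:
{"method": "step_arm", "body": {"steps": [0,0,0,0,0,0,0,0,0,0,0,0,0,0,0,0,0,0,-30,0,0,0,0,-50,0,0,0,0,-50,0,0,10,40,-40,0,0,10,50,0,0,0,10,50,0,0,0,0,0,0,0,0,0,0,0,0], "grip_force": 40}}

```text
time_s: 5.48
tool_pos: [0.5687, 0.2415, 0.3982]
tool_rot: [-179.7, 0.0, 86.2]
force: [-1.1, -0.1, -6.8]
grip_width: 0.0205
grasp_force: 39.8
```

```bash
python3 - <<'E'
from h import *
from plan import plan
cam('wrist','w2');plan([])
E
```

```text
now [568.2 241.9 399.2] [-1.7979e+02  6.0000e-02  8.6240e+01] F [-0.1  1.  -6.1] w 0.0208 t 5.5
```

View pics/w2.png

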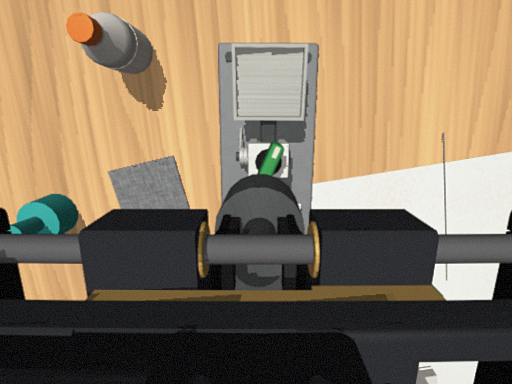

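The weight is held. The base's far corners are at (219,44) and (318,43), with its long edges running down to (221,200) and (313,203). The pan is at (233..308, 45..120), and the green wing is at (271,158).

```bash
python3 - <<'E'
from h import *
c=cam('wrist')
P=ray(c,[(219,44),(318,43),(221,180),(313.5,190)],.016)[:,:2]*1000;print(P.round(1))
for a,b in((2,0),(3,1)):
    d=P[b]-P[a];print(np.degrees(np.arctan2(d[1],d[0])))
print('W',np.linalg.norm(P[0]-P[1]))
e=(P[0]+P[1])/2
for y in(85,86,87):
    u=np.array([np.cos(np.radians(y)),np.sin(np.radians(y))]);print(y,'org',e-180*u,'pan',e-45*u)
h=cv2.cvtColor(c['image'],cv2.COLOR_RGB2HSV)
m=((h[...,0]>45)&(h[...,0]<80)&(h[...,1]>120)).astype(np.uint8);print(ray(c,[cv2.minAreaRect(max(cv2.findContours(m,0,2)[0],key=cv2.contourArea))[0]],.1105)*1000)
# pan rim corners at shut: z about .075 (inner/outer tilt)
print('pan',ray(c,[(270.5,82)],.072)*1000)
E
```

```text
[[531.8 380.8]
 [638.5 374.8]
 [520.  231. ]
 [629.6 211.6]]
85.48818987999552
86.86946284932282
W 106.83188511864348
85 org [569.47699273 198.48784151] pan [581.243018   332.97412575]
86 org [572.60886115 198.24135811] pan [582.02598511 332.9125049 ]
87 org [575.7445543  198.04957091] pan [582.80990839 332.8645581 ]
[[578.30729786 266.18981856 110.5       ]]
pan [[582.85559398 333.09642924  72.        ]]
```

Emit:
{"method": "step_arm", "body": {"steps": [0,44,4,0,0,0,44,4,0,0,0,0,0,30,0,0,0,0,40,0,0,0,0,20,0,0,0,0,10,0,0,0,0,6,0,0,0,0,6,0,0,0,0,6,0,0,0,0,0,0], "grip_force": 30}}

```text
time_s: 6.82
tool_pos: [0.5834, 0.3301, 0.2837]
tool_rot: [179.9, -0.2, 86.2]
force: [-1.2, 2.4, -2.5]
grip_width: 0.021
grasp_force: 29.9
```

```bash
python3 plan.py 0;python3 - <<'E'
from h import *
c=cam('scene');cv2.imwrite('pics/c3.png',cv2.resize(c['image'][140:310,260:460,::-1],None,fx=3.4,fy=3.4,interpolation=2))
E
```

```text
now [583.4 330.1 283.7] [ 1.7991e+02 -1.7000e-01  8.6190e+01] F [-1.2  2.4 -2.5] w 0.021 t 6.8
```

View pics/c3.png

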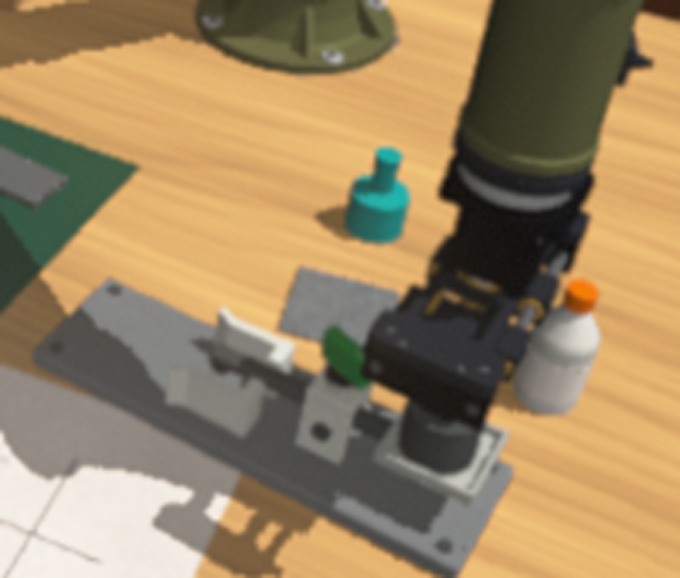

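The weight's foot is inside the pan rim at crop (437,440), with the pan about level. Next I follow the pan's arc with a light grip.

Emit:
{"method": "step_arm", "body": {"steps": [0,2,0,3,0,0,3,0,4,0,0,4,0,4,0,0,3,0,4,0,0,3,0,5,0,0,2,0,4,0,0,2,0,3,0,0,1,0,1,0,0,0,0,0,0], "grip_force": 8}}

```text
time_s: 8.0
tool_pos: [0.5849, 0.3521, 0.2573]
tool_rot: [179.8, -0.4, 86.3]
force: [1.6, 9.0, 10.8]
grip_width: 0.0217
grasp_force: 8.6
```

```bash
python3 plan.py 0;python3 - <<'E'
from h import *
c=cam('scene');cv2.imwrite('pics/c4.png',cv2.resize(c['image'][140:310,260:460,::-1],None,fx=3.4,fy=3.4,interpolation=2))
E
```

```text
now [584.9 352.1 257.3] [179.77  -0.43  86.27] F [ 1.6  9.  10.8] w 0.0217 t 8.0
```

View pics/c4.png

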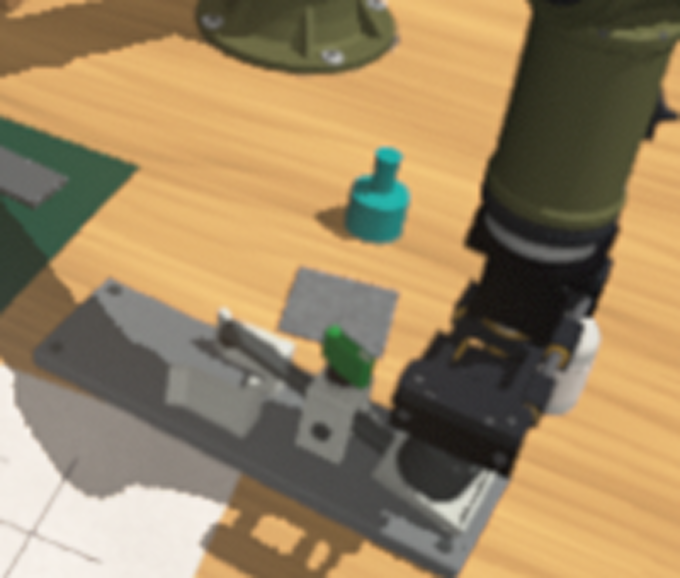

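The arm is open, and the weight is standing tilted with the pan floor. Now I release and lift.

Emit:
{"method": "step_arm", "body": {"steps": [0.5,0,0,0,0,0.5,0,0,0,0,0.6,0,0,0,0,0.7,0,0,0,0,0.7,0,0,0,0,0.7,0,0,-15,0,0.8,0,0,-30,0,1,0,0,-40,0,1,0,0,-40,0,1,0,0,-20,0,1,0,0,0,0]}}

```text
time_s: 9.43
tool_pos: [0.5848, 0.349, 0.4011]
tool_rot: [179.9, -0.1, 86.2]
force: [0.1, 0.6, -0.3]
grip_width: 0.0869
grasp_force: 0.0
```

```bash
python3 - <<'E'
from h import *
from plan import plan
c=cam('scene');a=cv2.resize(c['image'][170:310,260:440,::-1],(540,420),interpolation=2)
w=cam('wrist')['image'][:,:,::-1];w=w[0:260,130:390]
cv2.imwrite('pics/c5.png',np.hstack([a,np.vstack([w,np.zeros((160,260,3),np.uint8)])]))
plan([])
E
```

```text
now [584.6 348.4 398.1] [-1.799e+02  1.000e-01  8.616e+01] F [-0.  -0.4 -1. ] w 0.0869 t 9.5
```

View pics/c5.png

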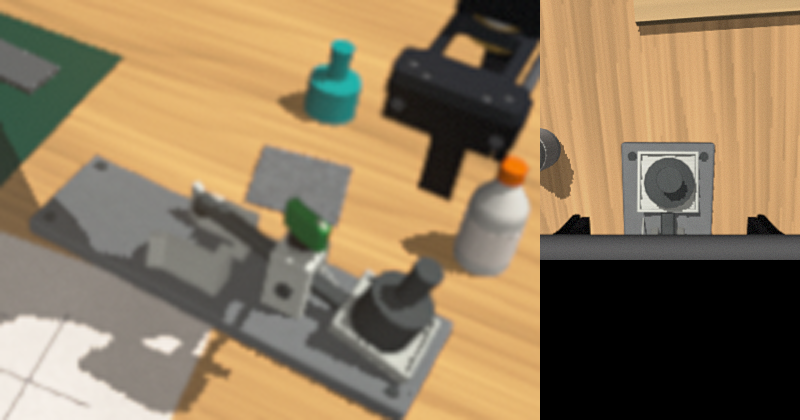

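The weight stands in the pan and the arm is open, with the nose raised, so step 1 is met. Layers next.

```bash
cat > lay.py <<'E'
from meas import *
def layers():
    c=cam('top');H,S,V=masks(c)
    roi=np.zeros(H.shape,bool);roi[150:275,232:375]=1
    for n,m in dict(grey=(S<60)&(V>55)&roi,green=(H>40)&(H<65)&(S>150)&(V>110)&roi).items():
        for r in rect(c,m,.011,400,3000):
            p=tuple(int(v) for v in r[0]);print(n,*r,c['image'][p[1],p[0]])
if __name__=='__main__': layers()
E
python3 lay.py; python3 plan.py 1 560 150 400 86 480 -100 380 85 420 -158 300 84.5
```

```text
grey [267. 228.] [ 421.1 -127.6] [ 51.5 127. ] 84.6 [72 74 73]
grey [331. 192.] [ 543.3 -338. ] [ 56.  137.5] 82.9 [183 189 177]
grey [275. 187.] [ 555.4 -146. ] [ 54.7 145.8] 93.4 [127 127 120]
grey [368. 171.] [ 619.7 -467.3] [ 41.8 148.7] 178.9 [158 175 137]
grey [260. 156.] [659.7 -97.6] [ 53.2 205.5] 91.0 [184 190 182]
now [584.6 348.3 397.6] [-1.7986e+02  1.3000e-01  8.6160e+01] F [ 0.5 -0.7 -0.6] w 0.0871 t 9.6
1.0,-49.9,-2.8,-0.6,0.0,  1.0,-49.8,-2.8,-0.6,0.1,  1.0,-49.9,-2.7,-0.6,0.0,  1.0,-49.9,-2.8,-0.6,0.1,  |
1.0,-51.0,-12.4,4.0,0.2,  1.0,-51.0,-12.3,4.0,0.2,  1.0,-51.1,-12.0,4.0,0.2,  1.0,-51.2,-11.9,4.0,0.2,  1.0,-51.1,-11.8,4.0,0.2,  |
1.0,-31.5,-27.3,40.0,0.2,  1.0,-31.7,-27.2,40.0,0.3,  |
```

Emit:
{"method": "step_arm", "body": {"steps": [1,-50,-3,0,0,1,-50,-3,0,0,1,-50,-3,0,0,1,-50,-3,0,0,1,-51,-12,4,0,1,-51,-12,4,0,1,-51,-12,4,0,1,-51,-12,4,0,1,-51,-12,4,1,1,-31,-27,40,0.5,1,-32,-27,40,0,1,0,0,0,0]}}

```text
time_s: 11.08
tool_pos: [0.4185, -0.1604, 0.295]
tool_rot: [-179.4, -0.1, 84.3]
force: [0.5, 1.7, -0.1]
grip_width: 0.0873
grasp_force: 0.0
```

```bash
python3 - <<'E'
from meas import *
from plan import plan
c=cam('wrist','w6');H,S,V=masks(c)
m=(S<60)&(V>35);m[205:]=0
for r in rect(c,m,.011,300):print(*r)
plan([(418.5,-158,188,84.5)])
E
```

```text
[260. 138.] [ 419.6 -118.9] [ 50.6 109.2] 84.4
[419. 135.] [ 552.1 -131.6] [ 53.4 118.2] 92.4
now [ 420.9 -159.2  297.2] [-1.797e+02 -1.100e-01  8.446e+01] F [0.5 0.7 0.9] w 0.0867 t 11.1
1,0.5,-1.2,54.6,-0.0,  1,0.4,-1.3,54.6,-0.0,  |
```

View pics/w6.png

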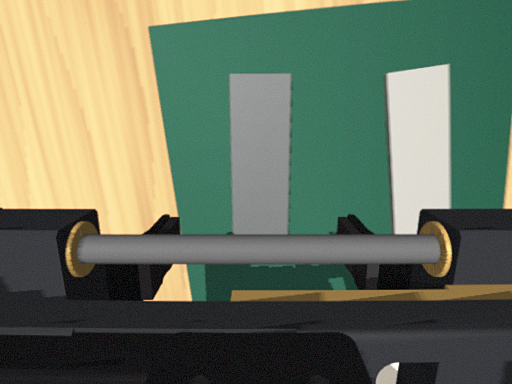

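The layer at (260,150) is a, centred between the open fingers. The lighter one at (420,135) is b. I go down and grip a.

Emit:
{"method": "step_arm", "body": {"steps": [1,0,-1,50,0,1,0,0,40,0,1,0,0,20,0,1,0,0,0,0,0,0,0,0,0,0,0,0,0,0,0,0,0,0,0,0,0,0,0,0,0,0,0,0,0,0,0,0,0,0], "grip_force": 30}}

```text
time_s: 12.38
tool_pos: [0.422, -0.1584, 0.1899]
tool_rot: [-180.0, 0.0, 84.7]
force: [-1.5, -0.3, 2.1]
grip_width: 0.0498
grasp_force: 3.0
```

```bash
cat > pr.py <<'E'
import sys
from plan import *
O=np.array([573,198.2]);a=np.radians(86.2);u=np.array([np.cos(a),np.sin(a)]);v=np.array([-u[1],u[0]])
def W(x,y,z,yaw=86.2): return (*(O+x*u+y*v),z,yaw)
if __name__=='__main__':
    o=env.get_obs();p=np.array(o['tool_pos'])[:2]*1000-O;print('press xy',p@u,p@v)
    f=[float(s) for s in sys.argv[1:]]
    plan([W(*f[i:i+3]) for i in range(1,len(f),3)],g=f[0])
E
python3 pr.py 0 -290 80 260 -200 0 260
```

```text
press xy -365.80160847885696 127.0709333377963
now [ 422.  -158.4  189.9] [-1.7999e+02  2.0000e-02  8.4650e+01] F [-1.5 -0.3  2.1] w 0.0498 t 12.4
0.0,38.5,22.5,-35.1,-0.8,  0.0,38.2,23.0,-35.0,-0.7,  |
0.0,30.0,26.7,-0.0,-0.0,  0.0,30.1,26.6,-0.0,-0.0,  0.0,30.0,26.7,-0.0,-0.0,  |
```

Emit:
{"method": "step_arm", "body": {"steps": [0.8,0,0,0,0,0.8,0,0,0,0,0.8,0,0,3,0,0.8,0,0,0,0,0,0,0,0,0,0,0,0,0,0,0,0,0,0,0,0,0,0,0,0,0,0,0,0,0], "grip_force": 30}}

```text
time_s: 13.5
tool_pos: [0.4221, -0.1583, 0.1868]
tool_rot: [180.0, 0.0, 84.7]
force: [1.1, -0.0, 1.4]
grip_width: 0.0495
grasp_force: 30.0
```

Emit:
{"method": "step_arm", "body": {"steps": [0,0,0,-35,0,0,38,22,-35,-1,0,38,23,0,-0.5,0,30,27,0,0,0,30,27,0,0,0,30,27,0,0,0,0,0,0,0,0,0,0,0,0]}}

```text
time_s: 14.5
tool_pos: [0.5597, -0.0023, 0.2562]
tool_rot: [-179.9, 0.0, 86.2]
force: [0.2, -0.2, -0.4]
grip_width: 0.0496
grasp_force: 30.0
```

```bash
python3 pr.py 0 -175 0 225; python3 - <<'E'
from h import *
cam('wrist','w7')
E
```

```text
press xy -200.97448897294893 -0.014358070428203742
now [559.7  -2.3 256.2] [-1.7991e+02  3.0000e-02  8.6160e+01] F [ 0.2 -0.2 -0.4] w 0.0496 t 14.5
0.0,26.0,-0.0,31.2,-0.0,  |
```

View pics/w7.png

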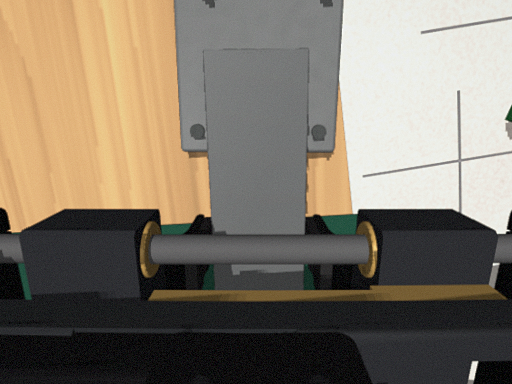

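The picture shows slab a held straight, its end edge at (205..308, 50). The base end's corners are at (182,151) and (334,151), with its edges at (175,0) and (343,0).

```bash
python3 - <<'E'
from pr import *
c=cam('wrist')
f=lambda q,z:(lambda P:np.c_[(P-O)@u,(P-O)@v].round(1))(ray(c,q,z)[:,:2]*1000)
print('slab',f([(205,50),(308,50),(210,205),(306,205)],.0804))
print('base',f([(182,148),(334,148),(175,0),(343,0)],.016))
E
```

```text
slab [[-108.8   26.6]
 [-108.9  -21.2]
 [-183.8   27.1]
 [-183.8  -22.8]]
base [[-161.4   55.7]
 [-161.6  -51.3]
 [ -67.1   54.9]
 [ -67.4  -52.1]]
```

Emit:
{"method": "step_arm", "body": {"steps": [0,30,0,10,0,0,6,0,20,0,0,0,0,15,0,0,0,0,8,0,0,0,0,0,0,0,15,0,0,0,0,15,0,0,0,0,15,0,0,0,0,10,0,0,0,0,0,0,0,0]}}

```text
time_s: 15.85
tool_pos: [0.5661, 0.0903, 0.2038]
tool_rot: [180.0, -0.0, 86.3]
force: [0.1, -0.5, -1.4]
grip_width: 0.0497
grasp_force: 30.0
```

```bash
python3 pr.py 0 -95 0 201
```

```text
press xy -108.11191115125185 -0.3010289994495221
now [566.1  90.3 203.8] [ 1.7999e+02 -2.0000e-02  8.6290e+01] F [ 0.1 -0.5 -1.4] w 0.0497 t 15.8
0.0,13.1,-0.3,2.8,0.1,  |
```

Emit:
{"method": "step_arm", "body": {"steps": [0,4,0,1,0,0,4,0,1,0,0,2,0,1,0,0,2,0,0,0,0,1,0,0,0]}}

```text
time_s: 16.48
tool_pos: [0.5671, 0.1019, 0.2007]
tool_rot: [-180.0, 0.0, 86.2]
force: [-0.1, -0.3, -0.8]
grip_width: 0.0495
grasp_force: 30.0
```

Emit:
{"method": "step_arm", "body": {"steps": [0,1.5,0,0,0,0,1.5,0,0,0,0,0,0,0,0]}}

```text
time_s: 16.85
tool_pos: [0.5673, 0.105, 0.2007]
tool_rot: [180.0, -0.0, 86.2]
force: [0.0, 0.2, -0.2]
grip_width: 0.0492
grasp_force: 30.0
```

Emit:
{"method": "step_arm", "body": {"steps": [0,1.5,0,0,0,0,1,0,0,0,0,0,0,0,0]}}

```text
time_s: 17.23
tool_pos: [0.5674, 0.106, 0.2005]
tool_rot: [-180.0, 0.1, 86.1]
force: [-0.4, -4.8, -0.1]
grip_width: 0.0498
grasp_force: 30.0
```

Emit:
{"method": "step_arm", "body": {"steps": [0,1,0,0.5,0,0,0,0,0,0,1,0,0,0,0,1,0,0,0,0,1,0,0,0,0,1,0,0,0,0,1,-20,0,-30,0,1,-50,0,-30,0,1,-60,0,-50,0,1,-60,0,-50,0,1,-60,0,0,0,1,0,0,0,0]}}

```text
time_s: 18.73
tool_pos: [0.5517, -0.1238, 0.3404]
tool_rot: [180.0, 0.2, 85.6]
force: [0.1, 1.8, -0.1]
grip_width: 0.0872
grasp_force: 0.0
```

```bash
python3 lay.py; cat > slabs.py <<'E'
from pr import *
import sys
# wrist: edge of held/placed slab printed by row-wise bounds is left to the eye; save picture
E
rm slabs.py; python3 - <<'E'
from h import *
cam('wrist','w8');cam('scene','s8')
E
python3 pr.py 1
```

```text
grey [331. 192.] [ 542.6 -337.9] [ 54.5 133.1] 82.8 [173 179 168]
grey [368. 170.] [ 619.7 -467.3] [ 41.8 148.7] 178.9 [150 167 131]
press xy -315.09097218244295 -0.28253082639657107
now [ 552.4 -116.2  340.1] [-1.7999e+02 -6.0000e-02  8.6210e+01] F [0.5 0.2 0.3] w 0.0868 t 18.9
```

Emit:
{"method": "step_arm", "body": {"steps": [1,-50,0,0,0,1,-50,0,0,0,1,-40,0,0,0,1,0,0,0,0,1,0,0,0,0]}}

```text
time_s: 19.5
tool_pos: [0.5438, -0.2545, 0.34]
tool_rot: [-180.0, -0.1, 86.3]
force: [0.7, 0.3, -0.6]
grip_width: 0.0871
grasp_force: 0.0
```

```bash
cat > wl.py <<'E'
from meas import *
from plan import plan
c=cam('wrist');H,S,V=masks(c)
for n,m in dict(grey=(S<60)&(V>45),green=(H>40)&(H<65)&(S>150)&(V>110)).items():
    m[205:]=0
    for r in rect(c,m,.011,300):print(n,*r,V[int(r[0][1]),int(r[0][0])])
plan([])
E
python3 wl.py
```

```text
grey [265. 199.] [ 548.6 -275.7] [11.7 51.4] 176.3 240
grey [433.  81.] [ 717.6 -185.9] [145.5 193.8] 95.8 238
grey [263.  69.] [ 553.5 -153.1] [ 50.7 129.1] 92.8 192
now [ 543.8 -254.1  340.1] [ 1.800e+02 -8.000e-02  8.638e+01] F [-0.2  0.  -0.3] w 0.0875 t 19.6
```

Emit:
{"method": "step_arm", "body": {"steps": [1,43,2.5,0,0,1,43,2.5,30,-6.4,1,0,0,50,0,1,0,0,45,0,1,0,0,28,0,1,0,0,0,0,1,0,0,0,0,0,0,0,0,0,0,0,0,0,0]}}

```text
time_s: 20.68
tool_pos: [0.5538, -0.1712, 0.1874]
tool_rot: [180.0, 0.0, 92.6]
force: [0.1, 0.0, 0.3]
grip_width: 0.0741
grasp_force: 0.0
```

Emit:
{"method": "step_arm", "body": {"steps": [0,0,0,0.8,0,0,0,0,0,0,0,0,0,0,0,0,0,0,0,0,0,0,0,0,0,0,0,0,-35,0,0,0,0,-40,0,0,0,0,0,0,0,0,0,0,0]}}

```text
time_s: 21.8
tool_pos: [0.5534, -0.1715, 0.2609]
tool_rot: [-179.9, 0.0, 92.6]
force: [-1.5, 0.4, -1.0]
grip_width: 0.0492
grasp_force: 30.0
```

```bash
python3 pr.py 0 -200 0 262
```

```text
press xy -370.1714911382317 -4.902263515775323
now [ 553.4 -171.5  260.9] [-1.7995e+02  1.0000e-02  9.2550e+01] F [-1.5  0.4 -1. ] w 0.0492 t 21.8
0.0,56.6,4.7,-0.4,2.1,  0.0,56.6,2.5,-0.3,2.1,  0.0,56.8,0.5,-0.4,2.2,  |
```

Emit:
{"method": "step_arm", "body": {"steps": [0,57,5,0,2,0,57,2.5,0,2,0,57,0.5,0,2.4,0,20,0,0,0,0,0,0,20,0,0,0,0,20,0,0,0,0,9,0,0,0,0,0,0,0,0,0,0,0]}}

```text
time_s: 22.92
tool_pos: [0.5618, 0.0192, 0.2127]
tool_rot: [180.0, -0.0, 86.1]
force: [-0.1, -0.0, -0.5]
grip_width: 0.0494
grasp_force: 30.0
```

```bash
python3 pr.py 0 -120 0 212 -97 0 208; python3 - <<'E'
from h import *
c=cam('wrist')
cv2.imwrite('pics/w9.png',c['image'][:,:,::-1])
E
```

```text
press xy -179.39437845968683 -0.6724683072670428
now [561.8  19.2 212.7] [179.96  -0.    86.1 ] F [-0.1 -0.  -0.5] w 0.0494 t 22.9
0.0,59.4,-0.8,0.7,-0.1,  |
0.0,23.0,0.0,4.0,0.0,  |
```

View pics/w9.png

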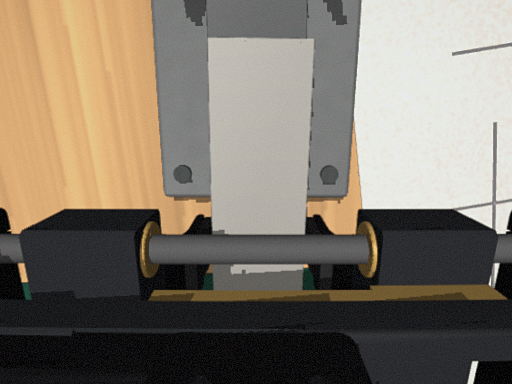

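Slab b, which looks pale in this bright view, lies straight above a, whose edges are at (208,20) and (307,20). b's tip is at (210..314, 39). I slide it in.

Emit:
{"method": "step_arm", "body": {"steps": [0,15,0,0,0,0,15,0,0,0,0,15,0,0,0,0,15,0,0,0,0,12,0,1,0,0,5,0,1,0,0,3,0,1,0,0,0,0,0,0]}}

```text
time_s: 23.98
tool_pos: [0.5668, 0.0992, 0.2092]
tool_rot: [-180.0, 0.0, 86.1]
force: [0.3, -0.6, -0.5]
grip_width: 0.0493
grasp_force: 30.0
```

Emit:
{"method": "step_arm", "body": {"steps": [0,1.5,0,1,0,0,1.5,0,0,0,0,0,0,0,0]}}

```text
time_s: 24.35
tool_pos: [0.5671, 0.1013, 0.2083]
tool_rot: [-180.0, 0.1, 86.1]
force: [-0.0, -1.9, -1.0]
grip_width: 0.0494
grasp_force: 30.0
```

Emit:
{"method": "step_arm", "body": {"steps": [0,1,0,0,0,0,1,0,0,0,0,0,0,0,0]}}

```text
time_s: 24.72
tool_pos: [0.5673, 0.1019, 0.2081]
tool_rot: [-180.0, 0.3, 86.1]
force: [0.3, -6.9, 0.7]
grip_width: 0.0492
grasp_force: 29.9
```

Emit:
{"method": "step_arm", "body": {"steps": [1,0,0,0.5,0,1,0,0,0,0,1,0,0,0,0,1,0,0,0,0,1,-20,0,-30,0,1,-50,0,-30,0,1,-60,0,-40,0,1,-60,0,-30,0,1,-60,0,0,0,1,-60,0,0,0,1,-60,0,0,0,1,-60,0,0,0]}}

```text
time_s: 26.22
tool_pos: [0.5389, -0.3141, 0.3309]
tool_rot: [180.0, 0.0, 86.2]
force: [0.8, 1.8, -0.1]
grip_width: 0.0871
grasp_force: 0.0
```

```bash
python3 plan.py 1 530 -445 340 82.8
```

```text
now [ 538.9 -314.1  330.9] [1.7996e+02 2.0000e-02 8.6180e+01] F [ 0.8  1.8 -0.1] w 0.0871 t 26.2
1.0,-43.7,-0.1,-3.0,1.1,  1.0,-43.7,0.8,-3.1,1.2,  1.0,-43.7,1.7,-3.0,1.1,  |
```

Emit:
{"method": "step_arm", "body": {"steps": [1,-44,0,-3,1,1,-44,1,-3,1,1,-44,1.5,-3,1.4,1,0,0,0,0,1,0,0,0,0]}}

```text
time_s: 26.85
tool_pos: [0.5308, -0.4434, 0.3392]
tool_rot: [-180.0, -0.1, 82.8]
force: [-0.1, -0.1, 0.2]
grip_width: 0.0871
grasp_force: 0.0
```

```bash
python3 wl.py
```

```text
grey [399. 185.] [ 665.7 -474.8] [ 55.3 245.2] 179.7 238
grey [256.  69.] [ 540.4 -343.1] [ 51.3 124.3] 83.0 247
green [122.  80.] [ 413.5 -336.3] [ 50.1 119.3] 92.6 222
now [ 531.2 -442.6  339.4] [ 1.7999e+02 -8.0000e-02  8.2880e+01] F [-0.3  0.8 -0.2] w 0.0869 t 26.9
```

Emit:
{"method": "step_arm", "body": {"steps": [1,39,-1.5,0,0,1,39,-1.5,30,0,1,0,0,50,0,1,0,0,45,0,1,0,0,28,0,1,0,0,0.5,0,1,0,0,0,0,0,0,0,0,0,0,0,0,0,0,0,0,0,0,0,0,0,0,0,0,0,0,0,0,0]}}

```text
time_s: 28.4
tool_pos: [0.5373, -0.3666, 0.1861]
tool_rot: [180.0, 0.0, 82.8]
force: [0.3, 0.1, -0.9]
grip_width: 0.0495
grasp_force: 30.0
```

```bash
python3 plan.py 0
```

```text
now [ 537.3 -366.6  186.1] [1.7999e+02 1.0000e-02 8.2750e+01] F [ 0.3  0.1 -0.9] w 0.0495 t 28.4
```

Emit:
{"method": "step_arm", "body": {"steps": [0,0,0,-39,0,0,0,0,-40,0,0,0,0,0,0]}}

```text
time_s: 28.78
tool_pos: [0.5388, -0.367, 0.2691]
tool_rot: [179.6, 0.2, 82.8]
force: [0.5, 0.4, -1.0]
grip_width: 0.0496
grasp_force: 30.0
```

```bash
python3 pr.py 0 -175 0 265
```

```text
press xy -566.1806939971623 -3.303480698335469
now [ 538.8 -367.   269.1] [179.64   0.19  82.75] F [ 0.5  0.4 -1. ] w 0.0496 t 28.8
0.0,55.8,-3.8,0.6,-0.5,  0.0,55.7,-3.4,0.6,-0.5,  0.0,55.9,-2.8,0.5,-0.5,  0.0,55.8,-2.4,0.6,-0.5,  0.0,55.8,-1.9,0.6,-0.5,  0.0,55.9,-1.4,0.6,-0.5,  0.0,55.9,-0.9,0.6,-0.4,  |
```

Emit:
{"method": "step_arm", "body": {"steps": [0,56,-4,0,-0.5,0,56,-3.5,0,-0.5,0,56,-3,0,-0.5,0,56,-2.5,0,-0.5,0,56,-2,0,-0.5,0,55,-1.5,0,-0.5,0,54,-1,0,-0.4,0,0,0,15,0,0,0,0,20,0,0,0,0,11,0,0,0,0,0,0]}}

```text
time_s: 30.15
tool_pos: [0.5583, 0.0208, 0.2173]
tool_rot: [-179.8, 0.0, 86.0]
force: [0.1, -1.2, -0.2]
grip_width: 0.0497
grasp_force: 30.0
```

```bash
python3 pr.py 0 -95 0 217
```

```text
press xy -177.97991119664488 2.889977127755266
now [558.3  20.8 217.3] [-1.7982e+02  2.0000e-02  8.6030e+01] F [ 0.1 -1.2 -0.2] w 0.0497 t 30.1
0.0,41.5,1.3,0.2,-0.1,  0.0,41.5,1.4,0.1,-0.1,  |
```

Emit:
{"method": "step_arm", "body": {"steps": [0,0,3,-1,-0.2,0,15,0,0,0,0,15,0,0,0,0,15,0,0,0,0,15,0,0,0,0,15,0,1,0,0,5,0,1,0,0,2,0,0,0,0,0,0,0,0]}}

```text
time_s: 31.28
tool_pos: [0.5672, 0.1036, 0.2179]
tool_rot: [-180.0, 0.0, 86.3]
force: [0.1, 0.7, -0.6]
grip_width: 0.0494
grasp_force: 30.0
```

```bash
python3 pr.py 0
```

```text
press xy -94.81733373145737 -0.47601155323171684
now [567.2 103.6 217.9] [-1.7999e+02  3.0000e-02  8.6320e+01] F [ 0.1  0.7 -0.6] w 0.0494 t 31.3
```

Emit:
{"method": "step_arm", "body": {"steps": [0,1.5,0,1.5,0,0,1.5,0,0.5,0,0,0,0,0,0]}}

```text
time_s: 31.65
tool_pos: [0.5675, 0.1055, 0.2159]
tool_rot: [-180.0, 0.1, 86.3]
force: [0.7, -4.8, 0.4]
grip_width: 0.0499
grasp_force: 30.0
```

Emit:
{"method": "step_arm", "body": {"steps": [0,1.5,0,0,0,0,0,0,0,0]}}

```text
time_s: 31.9
tool_pos: [0.5676, 0.1059, 0.2158]
tool_rot: [-180.0, 0.2, 86.3]
force: [-0.1, -7.3, 0.1]
grip_width: 0.0496
grasp_force: 30.0
```

Emit:
{"method": "step_arm", "body": {"steps": [1,0,0,0.3,0,1,0,0,0,0,1,0,0,0,0,1,0,0,0,0,1,-20,0,-30,0,1,-50,0,-30,0,1,-60,0,-40,0,1,-60,0,-20,0,1,-60,0,0,0,1,-60,0,0,0,1,-60,0,0,0,1,-50,0,0,0]}}

```text
time_s: 33.4
tool_pos: [0.5407, -0.3045, 0.3303]
tool_rot: [180.0, 0.0, 86.3]
force: [-0.6, 0.3, -1.1]
grip_width: 0.0871
grasp_force: 0.0
```

```bash
python3 plan.py 1 419 -445 340 92.6
```

```text
now [ 540.7 -304.5  330.3] [1.7998e+02 4.0000e-02 8.6270e+01] F [-0.6  0.3 -1.1] w 0.0871 t 33.4
1.0,-37.0,-28.1,-2.4,-1.6,  1.0,-36.2,-29.1,-2.5,-1.6,  1.0,-35.4,-30.1,-2.4,-1.5,  1.0,-34.6,-31.0,-2.4,-1.6,  |
```

Emit:
{"method": "step_arm", "body": {"steps": [1,-37,-28,-2,-1.6,1,-36,-29,-2,-1.6,1,-35,-30,-2,-1.6,1,-35,-31,-2,-1.6,1,0,0,0,0,1,0,0,0,0]}}

```text
time_s: 34.15
tool_pos: [0.4206, -0.4419, 0.3382]
tool_rot: [180.0, -0.0, 92.8]
force: [1.0, 0.8, -0.1]
grip_width: 0.0869
grasp_force: 0.0
```

```bash
python3 wl.py
```

```text
grey [441. 199.] [ 611.1 -451.3] [ 15.9 144.7] 2.7 245
green [261.  67.] [ 413.1 -341.5] [ 49.6 108.6] 92.9 235
now [ 421.2 -441.3  338.3] [ 1.7995e+02 -4.0000e-02  9.2860e+01] F [ 0.6 -0.2 -0.5] w 0.0874 t 34.2
```

Emit:
{"method": "step_arm", "body": {"steps": [1,37,-1.5,0,0,1,36.5,-1.5,30,0,1,0,0,50,0,1,0,0,45,0,1,0,0,26.5,0,1,0,0,0.5,0,1,0,0,0,0,0,0,0,0,0,0,0,0,0,0,0,0,0,0,0,0,0,0,0,0,0,0,0,0,0]}}

```text
time_s: 35.7
tool_pos: [0.4136, -0.3693, 0.1863]
tool_rot: [180.0, 0.0, 92.8]
force: [0.1, 0.6, 0.4]
grip_width: 0.0495
grasp_force: 29.9
```

```bash
python3 pr.py 0 -420 0 272 -180 0 272
```

```text
press xy -576.7694946996625 121.4245418472102
now [ 413.6 -369.3  186.3] [1.800e+02 1.000e-02 9.275e+01] F [0.1 0.6 0.4] w 0.0495 t 35.7
0.0,35.5,34.6,-21.4,1.6,  0.0,36.4,33.7,-21.5,1.7,  0.0,37.4,32.5,-21.4,1.6,  0.0,38.3,31.5,-21.4,1.7,  |
0.0,48.0,-0.0,-0.0,-0.0,  0.0,48.0,-0.1,-0.0,-0.0,  0.0,48.0,-0.0,-0.0,-0.0,  0.0,48.0,-0.1,-0.0,-0.0,  0.0,48.0,-0.0,-0.0,-0.0,  |
```

Emit:
{"method": "step_arm", "body": {"steps": [0,0,0,-40,0,0,36,35,-45,1.6,0,37,34,0,1.6,0,37,32,0,1.6,0,38,31,0,1.7,0,48,0,0,0,0,48,0,0,0,0,48,0,0,0,0,48,0,0,0,0,48,0,10,0,0,0,0,20,0,0,0,0,14,0]}}

```text
time_s: 37.2
tool_pos: [0.5576, 0.016, 0.2226]
tool_rot: [-179.9, 0.1, 86.3]
force: [-0.8, 1.0, 1.4]
grip_width: 0.0493
grasp_force: 29.9
```

Emit:
{"method": "step_arm", "body": {"steps": [0,0,0,0,0,0,0,0,0,0]}}

```text
time_s: 37.45
tool_pos: [0.5581, 0.0152, 0.224]
tool_rot: [-180.0, 0.0, 86.1]
force: [-0.8, -0.6, -1.0]
grip_width: 0.0495
grasp_force: 29.9
```

```bash
python3 pr.py 0 -95 0 226
```

```text
press xy -183.60843566220424 2.7009941453746174
now [558.1  15.2 224. ] [-1.800e+02  4.000e-02  8.614e+01] F [-0.8 -0.6 -1. ] w 0.0495 t 37.5
0.0,44.3,1.3,-1.0,-0.0,  0.0,44.3,1.3,-1.0,-0.1,  |
```

Emit:
{"method": "step_arm", "body": {"steps": [0,0,2.5,-3,0,0,16,0,0,0,0,16,0,0,0,0,16,0,0,0,0,16,0,0,0,0,15,0,1,0,0,6,0,1,0,0,2,0,0,0,0,0,0,0,0]}}

```text
time_s: 38.58
tool_pos: [0.5662, 0.1027, 0.2248]
tool_rot: [-180.0, 0.0, 86.2]
force: [-0.0, 0.1, 0.4]
grip_width: 0.0497
grasp_force: 29.9
```

```bash
python3 pr.py 0
```

```text
press xy -95.73883721501633 0.42771111702912107
now [566.2 102.7 224.8] [-1.7999e+02  3.0000e-02  8.6220e+01] F [-0.   0.1  0.4] w 0.0497 t 38.6
```

Emit:
{"method": "step_arm", "body": {"steps": [0,1.5,0,0.5,0,0,1.5,0,0,0,0,0,0,0,0]}}

```text
time_s: 38.95
tool_pos: [0.5664, 0.1061, 0.2244]
tool_rot: [180.0, 0.0, 86.2]
force: [-0.3, 0.6, -1.2]
grip_width: 0.0495
grasp_force: 29.9
```

Emit:
{"method": "step_arm", "body": {"steps": [0,1.5,0,0,0,0,1,0,0,0,0,0,0,0,0]}}

```text
time_s: 39.33
tool_pos: [0.5666, 0.1068, 0.2241]
tool_rot: [-180.0, 0.2, 86.2]
force: [0.1, -6.1, -1.1]
grip_width: 0.0493
grasp_force: 29.9
```

Emit:
{"method": "step_arm", "body": {"steps": [1,0,0,0.3,0,1,0,0,0,0,1,0,0,0,0,1,0,0,0,0,1,-10,0,-30,0,1,-40,0,-40,0,1,-45,0,-35,0,1,-45,0,0,0,1,0,0,0,0,1,0,0,0,0]}}

```text
time_s: 40.58
tool_pos: [0.5572, -0.0304, 0.329]
tool_rot: [-180.0, -0.0, 86.3]
force: [-0.5, 0.5, 0.2]
grip_width: 0.0872
grasp_force: 0.0
```

```bash
cat > stack.py <<'E'
from pr import *
c=cam('wrist');im=cv2.GaussianBlur(c['image'],(3,3),0).astype(float)
def samp(x,y,z):
    p=O+np.outer(x,u)+np.outer(y,v);q=proj(c,np.c_[p,np.full(len(p),z)]/1000)
    return cv2.remap(im.astype(np.float32),q[:,0].astype(np.float32),q[:,1].astype(np.float32),1)[:,0],q
for n,L,z in zip('abcd',(156,144,132,120),(24,32,40,48)):
    x=np.arange(-L-12,-L+12,.5);s=np.mean([samp(x,np.full(len(x),yy),z)[0] for yy in(-10,0,10)],0)
    g=np.abs(np.diff(s,axis=0)).sum(1);i=g.argmax()
    r=[]
    for yy in(-26,26):
        y=np.arange(yy-9,yy+9,.5);k,q=samp(np.full(len(y),-L+6.),y,z);h=np.abs(np.diff(k,axis=0)).sum(1);r.append((y[h.argmax()]+.25,round(h.max())))
    print(n,'rear',x[i]+.25,'expect',-L,round(g.max()),'sides',r)
E
python3 stack.py; python3 pr.py 1; python3 - <<'E'
from h import *
cam('wrist','w10')
E
```

```text
a rear -161.75 expect -156 40 sides [(np.float64(-32.75), 36), (np.float64(25.75), 18)]
b rear -142.25 expect -144 96 sides [(np.float64(-23.25), 85), (np.float64(26.75), 40)]
c rear -130.25 expect -132 124 sides [(np.float64(-23.75), 129), (np.float64(26.25), 76)]
d rear -131.25 expect -120 129 sides [(np.float64(-24.75), 42), (np.float64(27.25), 40)]
press xy -228.3582201281048 0.60631613597279
now [557.3 -29.6 328.9] [-1.7998e+02 -5.0000e-02  8.6360e+01] F [-0.4 -1.  -0.4] w 0.0874 t 40.6
```

View pics/w10.png

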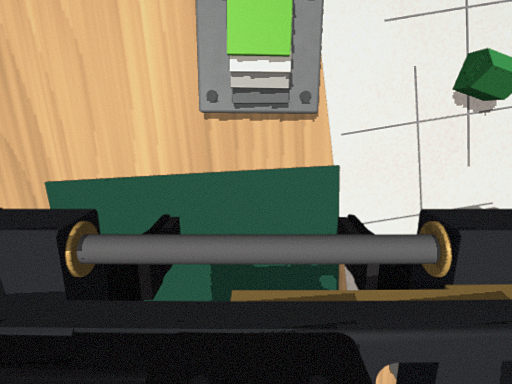

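The four slabs lie stepped and straight: the rear edges of d, c, b and a are at rows 54, 72, 88 and 104, around column 260.

```bash
python3 - <<'E'
from pr import *
c=cam('wrist')
for n,r,z,L in(('d',54,48,120),('c',72,40,132),('b',88,32,144),('a',104,24,156),('base',110,16,165)):
    p=ray(c,[(260,r)],z/1000)[0,:2]*1000-O;print(n,round(p@u,1),-L,round(p@u+L,1))
E
python3 plan.py 1 500 100 380 86.2  570 340 400 86.2
```

```text
d -118.8 -120 1.2
c -131.2 -132 0.8
b -143.1 -144 0.9
a -156.0 -156 0.0
base -161.1 -165 3.9
now [557.3 -29.2 328.9] [-1.7998e+02 -4.0000e-02  8.6420e+01] F [-0.5  0.6  0. ] w 0.0874 t 40.7
1.0,41.8,-21.8,-17.0,0.1,  1.0,41.8,-21.8,-17.0,0.0,  1.0,41.7,-21.8,-17.1,0.1,  |
1.0,48.8,10.8,-4.0,0.0,  1.0,48.8,10.8,-4.0,0.0,  1.0,48.9,10.8,-4.0,0.0,  1.0,48.8,10.8,-4.0,0.0,  1.0,48.8,10.8,-4.0,0.0,  |
```

Emit:
{"method": "step_arm", "body": {"steps": [1,42,-22,-17,0,1,42,-22,-17,0,1,42,-22,-17,0,1,49,11,-4,0,1,49,11,-4,0,1,49,11,-4,0,1,49,11,-4,0,1,49,11,-4,0,1,0,0,0,0,1,0,0,0,0]}}

```text
time_s: 41.98
tool_pos: [0.57, 0.3407, 0.3995]
tool_rot: [-179.9, 0.0, 86.4]
force: [0.6, -0.9, -0.9]
grip_width: 0.0869
grasp_force: 0.0
```

```bash
python3 plan.py 1 584.5 352 300 86.2 584.5 352 256 86.2; python3 - <<'E'
from h import *
c=cam('top')
cv2.imwrite('pics/t11.png',cv2.resize(c['image'][130:290,100:380,::-1],None,fx=2.8,fy=2.8,interpolation=2))
E
```

```text
now [570.  340.7 399.5] [-1.7994e+02  3.0000e-02  8.6380e+01] F [ 0.6 -0.9 -0.9] w 0.0869 t 42.0
1.0,6.1,6.9,49.8,0.1,  1.0,6.1,6.9,49.7,0.1,  |
1.0,0.0,-0.0,44.0,-0.0,  |
```

Emit:
{"method": "step_arm", "body": {"steps": [1,6,7,40,0,1,6,7,40,0,1,0,0,40,0,1,0,0,20,0,1,0,0,4,0,1,0,0,0,0,0,0,0,0,0,0,0,0,0,0,0,0,0,0,0,0,0,0,0,0,0,0,0,0,0,0,0,0,0,0], "grip_force": 25}}

```text
time_s: 43.52
tool_pos: [0.5854, 0.351, 0.256]
tool_rot: [-180.0, 0.0, 86.3]
force: [0.1, 0.4, -0.6]
grip_width: 0.0348
grasp_force: 0.0
```

Emit:
{"method": "step_arm", "body": {"steps": [0,0,0,0,0,0,0,0,0,0,0,0,0,0,0]}}

```text
time_s: 43.9
tool_pos: [0.5855, 0.351, 0.2563]
tool_rot: [180.0, -0.0, 86.3]
force: [0.6, 0.6, 0.8]
grip_width: 0.0209
grasp_force: 24.7
```

Emit:
{"method": "step_arm", "body": {"steps": [0,-4,0,-4,0,0,-4,0,-5,0,0,-4,0,-5,0,0,-4,0,-5,0,0,-2,0,-8,0,0,0,0,-12,0,0,0,0,-20,0,0,0,0,-40,0,0,0,0,-45,0,0,0,0,0,0], "grip_force": 40}}

```text
time_s: 45.15
tool_pos: [0.5844, 0.3345, 0.4064]
tool_rot: [179.5, -0.3, 86.3]
force: [0.3, 0.9, -6.9]
grip_width: 0.0202
grasp_force: 39.8
```

```bash
python3 plan.py 0 540 260 400 86.2 429 214 380 86.2; python3 - <<'E'
from h import *
c=cam('scene');a=cv2.resize(c['image'][100:320,250:460,::-1],(401,420),interpolation=2)
w=cam('wrist')['image'][0:300,100:440,::-1]
cv2.imwrite('pics/c12.png',np.hstack([a,np.vstack([w,np.zeros((120,340,3),np.uint8)])]))
E
```

```text
now [584.4 334.5 406.4] [179.53  -0.33  86.27] F [ 0.3  0.9 -6.9] w 0.0202 t 45.1
0.0,-38.6,-19.7,3.2,0.0,  0.0,-38.7,-19.8,3.2,0.1,  |
0.0,-17.8,-35.9,6.7,-0.0,  0.0,-17.7,-35.9,6.6,-0.0,  0.0,-17.8,-35.9,6.7,-0.0,  |
```

View pics/c12.png

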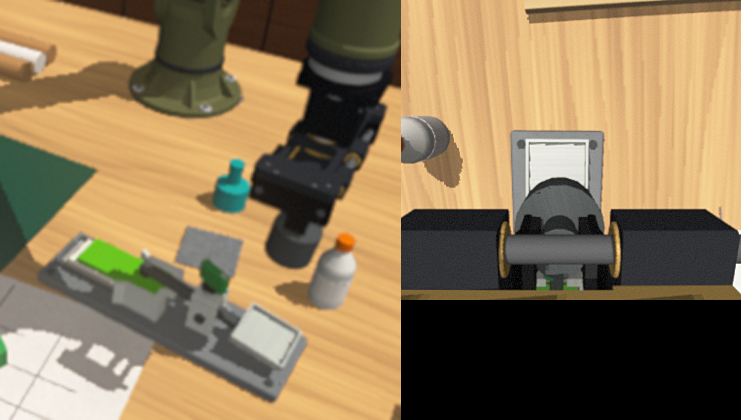

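The weight is held clear, and the clamp arm has come down on the stack (its foot is on the green layer at (150,260)). Next I take the weight to the felt at (429,212).

Emit:
{"method": "step_arm", "body": {"steps": [0,-38,-20,3,0,0,-38,-20,3,0,0,-18,-36,7,0,0,-18,-36,7,0,0,-18,-36,7,0,0,0,0,30,0,0,0,0,40,0,0,0,0,40,0,0,0,0,20,0,0,0,0,5,0,0,0,0,0,0]}}

```text
time_s: 46.62
tool_pos: [0.4277, 0.2128, 0.2379]
tool_rot: [-179.9, 0.0, 86.3]
force: [-0.4, 0.8, -6.7]
grip_width: 0.0208
grasp_force: 39.5
```

```bash
python3 plan.py 0 429 214 240 86.2
```

```text
now [427.7 212.8 237.9] [-1.7994e+02  2.0000e-02  8.6270e+01] F [-0.4  0.8 -6.7] w 0.0208 t 46.6
0.0,1.3,1.2,-2.1,0.1,  |
```

Emit:
{"method": "step_arm", "body": {"steps": [0,0,0,1,0,0,0,0,1.5,0,0,0,0,1.5,0,0,0,0,1.5,0,0,0,0,0,0], "grip_force": 10}}

```text
time_s: 47.25
tool_pos: [0.4279, 0.2128, 0.2325]
tool_rot: [-180.0, 0.0, 86.3]
force: [-0.7, -0.9, -6.8]
grip_width: 0.0216
grasp_force: 9.5
```

Emit:
{"method": "step_arm", "body": {"steps": [0,0,0,1,0,0,0,0,1,0,0,0,0,1,0,0,0,0,0,0]}}

```text
time_s: 47.75
tool_pos: [0.4288, 0.213, 0.231]
tool_rot: [179.9, 0.1, 86.2]
force: [-2.5, -3.3, 7.0]
grip_width: 0.0213
grasp_force: 10.3
```

Emit:
{"method": "step_arm", "body": {"steps": [0.4,0,0,0,0,0.6,0,0,0,0,1,0,0,0,0,1,0,0,0,0,1,0,0,0,0,1,0,0,0,0,1,0,0,-30,0,1,0,0,-45,0,1,-40,4,-40,0,1,-46,4,-6,0,1,0,0,0,0,1,0,0,0,0]}}

```text
time_s: 49.25
tool_pos: [0.4302, 0.1269, 0.3505]
tool_rot: [-180.0, -0.0, 86.2]
force: [-0.7, 0.4, -0.4]
grip_width: 0.0872
grasp_force: 0.0
```

```bash
python3 - <<'E'
from h import *
from plan import plan
c=cam('wrist');plan([])
g=cv2.cvtColor(c['image'],cv2.COLOR_RGB2GRAY)[20:160,190:320].astype(int)
# dark blobs (weight, its shadow) and the handle disc by Hough on the brightened crop
b=cv2.GaussianBlur(np.clip(g*2.2,0,255).astype(np.uint8),(3,3),0)
for lo,hi,z in((13,20,.084),(26,34,.044)):
    q=cv2.HoughCircles(b,cv2.HOUGH_GRADIENT,1.5,20,param1=60,param2=10,minRadius=lo,maxRadius=hi)
    if q is not None:
        for k in q[0][:2]:print(k+[190,20,0],(ray(c,[k[:2]+[190,20]],z)*1000).round(1))
E
```

```text
now [430.1 127.5 350.4] [-1.7997e+02 -2.0000e-02  8.6330e+01] F [0.2 0.8 0.1] w 0.0868 t 49.3
[262.75       110.75        19.14999962] [[436.3 192.5  84. ]]
[247.75        83.75        14.19999981] [[426.3 212.9  84. ]]
[249.25  86.75  29.75] [[426.4 213.8  44. ]]
[250.75       107.75        31.39999962] [[426.4 195.9  44. ]]
```

The weight stands upright on the felt at (426,213). Next is the wing.

```bash
python3 plan.py 1 575 185 380 86.3
```

```text
now [430.1 127.5 350.4] [-1.7997e+02 -2.0000e-02  8.6330e+01] F [0.2 0.8 0.1] w 0.0868 t 49.3
1.0,22.2,47.0,-9.9,0.0,  1.0,22.2,46.9,-9.8,0.0,  1.0,22.3,47.0,-9.9,0.0,  |
```

Emit:
{"method": "step_arm", "body": {"steps": [1,22,47,-10,0,1,22,47,-10,0,1,22,47,-10,0,1,0,0,0,0,1,0,0,0,0]}}

```text
time_s: 49.92
tool_pos: [0.5745, 0.1847, 0.3796]
tool_rot: [-179.8, -0.1, 86.4]
force: [0.1, 0.6, -0.2]
grip_width: 0.0868
grasp_force: 0.0
```

```bash
cat > wing.py <<'E'
from meas import *
from plan import plan
c=cam('wrist');H,S,V=masks(c)
m=(H>48)&(H<85)&(S>110);m[205:]=0
for k in cv2.findContours(m.astype(np.uint8),0,1)[0]:
    if cv2.contourArea(k)>150: print('px',cv2.boundingRect(k),c['image'][int(k[:,0,1].mean()),int(k[:,0,0].mean())])
for r in rect(c,m,.1105,150):print(*r)
w=cv2.dilate(m.astype(np.uint8),np.ones((9,9)))
P=np.argwhere((S<70)&(V>150)&(w>0)&~m)[:,::-1]
plan([])
x,y,wd,h=max((cv2.boundingRect(k) for k in cv2.findContours(m.astype(np.uint8),0,1)[0]),key=lambda b:b[2]*b[3])
for row in range(y-3,y+h+3,3): print(row,''.join('#' if m[row,i] and V[row,i]>90 else '+' if m[row,i] else 'w' if V[row,i]>170 and S[row,i]<60 else '.' for i in range(x-5,x+wd+5)))
E
python3 wing.py
```

```text
px (263, 164, 20, 41) [107 185  65]
px (233, 164, 23, 41) [110 186  64]
px (242, 73, 32, 54) [ 63 149  80]
[273. 185.] [584.3 191.6] [15.  33.6] 85.2
[242. 186.] [560.8 193.2] [18.3 33.6] 86.5
[257.  99.] [575.9 259.1] [12.4 41.1] 63.6
now [574.2 184.3 380.1] [-1.7992e+02  1.0000e-02  8.6390e+01] F [-1.  -1.   0.2] w 0.0872 t 50.0
70 ..........................................
73 ........................######............
76 ......................#####wwww.###.......
79 .....................####.wwwwww.###......
82 wwwwwwwwwwwwwwwwwwww####.wwwwww.###..wwwww
85 wwwwwwwwwwwwwwwwwww####.wwwwww####.wwwwwww
88 wwwwwwwwwwww....+######.wwwww####....wwwww
91 wwwwwwwww.......###############+.....wwwww
94 wwwwwww.......+###############++.....wwwww
97 wwwwww.......+###############++.........ww
100 wwwww.......################+...........ww
103 wwwwww....+###############++.............w
106 wwwwwww..+###############++.....+.........
109 wwwwwwww.###############++.............www
112 wwwwwww.###############+.............wwwww
115 wwwwww.##############+...............wwwww
118 wwww.###############...............wwwwwww
121 .....#############+.......................
124 ........+++######+........................
127 ..........................................
```

```bash
python3 -c "
from pr import *
print(env.get_obs()['qpos'])
plan([(575.9,259.1,330,63.6),(575.9,259.1,265,63.6)],g=1)"
```

```text
[ 25.23923791  22.73168846 -57.58407618  90.55560857  19.47637354
  77.59333277 -38.19855222]
now [574.2 184.3 380.1] [-1.7992e+02  1.0000e-02  8.6390e+01] F [-1.  -1.   0.2] w 0.0872 t 50.0
1,24.9,-1.0,16.7,7.6,  1,24.6,-4.3,16.7,7.6,  1,23.8,-7.5,16.7,7.6,  |
1,-0.0,-0.0,32.5,-0.0,  1,-0.0,-0.0,32.5,-0.0,  |
```

Emit:
{"method": "step_arm", "body": {"steps": [1,25,-1,17,7.6,1,25,-4,17,7.6,1,24,-7.5,16,7.6,1,0,0,0,0,1,0,0,0,0]}}

```text
time_s: 50.6
tool_pos: [0.5775, 0.2578, 0.3316]
tool_rot: [179.9, 0.0, 63.5]
force: [0.9, -0.6, 1.1]
grip_width: 0.0871
grasp_force: 0.0
```

```bash
python3 -c "
from pr import *
print(np.round(env.get_obs()['qpos'],1))
plan([(575.9,259.1,265,63.6)],g=1)"
```

```text
[ 12.7  27.1 -51.4  89.8  21.9  73.7 -68.3]
now [577.5 257.8 331.6] [1.7988e+02 4.0000e-02 6.3530e+01] F [ 0.9 -0.6  1.1] w 0.0871 t 50.6
1,0.2,-1.0,33.3,-0.0,  1,0.3,-1.0,33.3,-0.1,  |
```

Emit:
{"method": "step_arm", "body": {"steps": [1,0,0,0,-10.6,1,0,0,0,-10.6,1,0,0,0,-10.6,1,0,0,0,-10.6,1,0,0,0,-10.6,1,0,0,0,-10.6,1,0,0,0,-10.6,1,0,0,0,-10.6,1,0,0,0,-10.6,1,0,0,0,-10.6,1,0,0,0,-10.6,1,0,0,0,-10.6]}}

```text
time_s: 52.1
tool_pos: [0.5784, 0.2567, 0.3315]
tool_rot: [-179.9, 0.1, -169.1]
force: [-0.0, 0.9, 0.4]
grip_width: 0.0869
grasp_force: 0.0
```

Emit:
{"method": "step_arm", "body": {"steps": [1,0,0,0,-10.6,1,0,0,0,-10.6,1,0,0,0,-10.6,1,0,0,0,-10.6,1,0,0,0,-10.4,1,0,0,0,0,1,0,0,0,0]}}

```text
time_s: 52.98
tool_pos: [0.5781, 0.2578, 0.331]
tool_rot: [-179.9, -0.0, -116.8]
force: [-0.4, -0.4, -0.2]
grip_width: 0.0869
grasp_force: 0.0
```

```bash
python3 -c "
from pr import *
print(np.round(env.get_obs()['qpos'],1))
plan([(576.2,259,265,243.6)],g=1)"
```

```text
[ 25.7  42.4 -77.6  89.4  41.8  82.1  98.6]
now [578.1 257.8 331. ] [-1.7993e+02 -2.0000e-02 -1.1677e+02] F [-0.4 -0.4 -0.2] w 0.0869 t 53.0
1,-0.1,1.1,33.0,-0.2,  1,-0.2,1.1,33.0,-0.2,  |
```

Emit:
{"method": "step_arm", "body": {"steps": [1,0,1,15,0,1,0,1,15,0,1,0,0,0,0]}}

```text
time_s: 53.35
tool_pos: [0.5754, 0.2591, 0.2984]
tool_rot: [179.9, -0.2, -116.5]
force: [0.5, -0.2, -0.3]
grip_width: 0.087
grasp_force: 0.0
```

```bash
python3 -c "
from pr import *
print(np.round(env.get_obs()['qpos'],1))
plan([(576.2,259,265,243.6)],g=1)"
```

```text
[ 25.2  43.9 -76.2  91.5  43.1  79.5  97.7]
now [575.4 259.1 298.4] [ 1.7989e+02 -1.6000e-01 -1.1654e+02] F [ 0.5 -0.2 -0.3] w 0.087 t 53.4
1,-0.2,-0.8,33.4,-0.1,  |
```

Fine. I go down and close on the wing.

Emit:
{"method": "step_arm", "body": {"steps": [1,0,-0.5,18,0,1,0,0,15,0,1,0,0,0,0,0,0,0,0,0,0,0,0,0,0,0,0,0,0,0,0,0,0,0,0,0,0,0,0,0,0,0,0,0,0,0,0,0,0,0,0,0,0,0,0,0,0,0,0,0], "grip_force": 20}}

```text
time_s: 54.85
tool_pos: [0.5769, 0.259, 0.2676]
tool_rot: [-179.9, 0.0, -116.6]
force: [2.3, -2.2, -0.7]
grip_width: 0.012
grasp_force: 20.0
```

```bash
python3 -c "
from pr import *
o=env.get_obs();print(np.round(o['qpos'],1),o['wrist_torque'])
plan([])"
```

```text
[ 24.5  45.4 -74.5  93.1  44.8  76.8  96.8] [ 0.08285383 -0.44885352 -0.00421734]
now [576.9 259.  267.6] [-1.7994e+02  2.0000e-02 -1.1658e+02] F [ 2.3 -2.2 -0.7] w 0.012 t 54.9
```

Emit:
{"method": "step_arm", "body": {"steps": [0,0,0,0,8,0,0,0,0,8,0,0,0,0,8,0,0,0,0,8,0,0,0,0,8,0,0,0,0,8,0,0,0,0,8,0,0,0,0,8,0,0,0,0,8,0,0,0,0,8,0,0,0,0,8,0,0,0,0,0], "grip_force": 25}}

```text
time_s: 56.35
tool_pos: [0.5765, 0.26, 0.2676]
tool_rot: [179.9, 0.0, 155.6]
force: [3.4, 2.3, -3.2]
grip_width: 0.0121
grasp_force: 25.0
```

```bash
cat > tq.py <<'E'
from pr import *
o=env.get_obs();print(np.round(o['qpos'],1),np.round(o['wrist_torque'],3))
plan([])
E
python3 tq.py
```

```text
[ 16.8  34.4 -58.5  93.3  30.9  69.8  17.4] [ 0.655 -0.837  0.029]
now [576.5 260.  267.6] [1.7990e+02 4.0000e-02 1.5556e+02] F [ 3.4  2.3 -3.2] w 0.0121 t 56.4
```

Emit:
{"method": "step_arm", "body": {"steps": [0,0,0,0,5,0,0,0,0,5,0,0,0,0,5,0,0,0,0,5,0,0,0,0,0]}}

```text
time_s: 56.98
tool_pos: [0.5766, 0.2601, 0.2677]
tool_rot: [179.9, -0.0, 135.7]
force: [4.6, 3.7, -4.6]
grip_width: 0.012
grasp_force: 25.0
```

```bash
python3 tq.py
```

```text
[ 14.5  32.5 -54.6  93.4  28.   68.7  -0.6] [ 8.790e-01 -1.085e+00  1.000e-03]
now [576.6 260.1 267.7] [ 1.7986e+02 -2.0000e-02  1.3567e+02] F [ 4.6  3.7 -4.6] w 0.012 t 57.0
```

Emit:
{"method": "step_arm", "body": {"steps": [0,0,0,0,5,0,0,0,0,5,0,0,0,0,0]}}

```text
time_s: 57.35
tool_pos: [0.5767, 0.2601, 0.2677]
tool_rot: [179.8, -0.0, 125.7]
force: [3.6, 4.6, -3.8]
grip_width: 0.0121
grasp_force: 25.0
```

```bash
python3 tq.py
```

```text
[ 13.2  31.7 -52.6  93.4  26.6  68.2  -9.7] [ 0.922 -1.192 -0.01 ]
now [576.7 260.1 267.7] [ 1.7985e+02 -4.0000e-02  1.2567e+02] F [ 3.6  4.6 -3.8] w 0.0121 t 57.4
```

Emit:
{"method": "step_arm", "body": {"steps": [0,0,0,0,5,0,0,0,0,5,0,0,0,0,0,1,0,0,0,0,1,0,0,0,0,1,0,0,0,0,1,0,0,0,0,1,0,0,-30,0,1,0,0,-40,0,1,0,0,-45,0,1,0,0,0,0]}}

```text
time_s: 58.72
tool_pos: [0.5769, 0.2605, 0.3869]
tool_rot: [179.6, 0.0, 115.5]
force: [-0.2, -0.1, -0.6]
grip_width: 0.0826
grasp_force: 0.0
```

```bash
python3 tq.py; python3 plan.py 1 575 185 380 115.7
```

```text
[ 13.9  25.2 -53.8  85.9  20.6  78.9 -15.6] [-0.038 -0.15   0.003]
now [576.9 260.5 386.9] [1.7960e+02 3.0000e-02 1.1548e+02] F [-0.2 -0.1 -0.6] w 0.0826 t 58.7
now [576.9 260.5 386.9] [1.7960e+02 3.0000e-02 1.1548e+02] F [-0.2 -0.1 -0.6] w 0.0826 t 58.7
1.0,-33.7,-17.1,3.4,-0.1,  1.0,-33.6,-17.1,3.5,-0.1,  |
```

Emit:
{"method": "step_arm", "body": {"steps": [1,-38,0,0,0,1,-38,0,0,0,1,0,0,0,0,1,0,0,0,0]}}

```text
time_s: 59.22
tool_pos: [0.6086, 0.191, 0.3819]
tool_rot: [-179.9, -0.1, 115.5]
force: [-0.2, -0.8, 0.5]
grip_width: 0.0869
grasp_force: 0.0
```

```bash
python3 wing.py
```

```text
px (178, 145, 75, 60) [81 83 83]
px (252, 71, 17, 55) [ 69 157  88]
[215. 180.] [571.2 180.8] [40.2 58.7] 85.3
[261.  98.] [575.3 259.6] [12.3 40.4] 115.9
now [608.3 191.8 382.1] [-1.7995e+02 -5.0000e-02  1.1556e+02] F [0.  1.  0.7] w 0.087 t 59.3
142 ........................wwwwwwwwwwwwwwwwwwwwwwwwwww..................................
145 ......................wwwwwwwwww....+..wwwwwwwwww....................................
148 .....................wwwwwwwww.....########.wwww.....................................
151 ...................wwwwwwwwww....##################..................................
154 ..................wwwwwwwww....#################.#.......................www.........
157 ................wwwwwwwwww...###################.......................wwwwwwwwww....
160 ...............wwwwwwwww....##################...................###.wwwwwwwwwwwwwwww
163 .............wwwwwwwww....###################..................+.#####.wwwwwwwwwwwwww
166 ............wwwwwwwww...###################..................+#############..wwwwwwww
169 ..........wwwwwwwww....########.######
[... 427 characters left out ...]
##################...................+##################..wwwwwwwww...
187 .............############.#########.................#################...wwwwwwwww....
190 ............###########################..........##################...wwwwwwwww......
193 ..........####.########################.#.#.#.#.#.################..wwwwwwwww........
196 .........#######################################################..wwwwwwwww..........
199 .......####################.######.###################.#######...wwwwwwwww...........
202 ......#######################################################..wwwwwwwww.............
205 ...............................................................wwwwwww...............
```

The wing is at yaw 115.9°, so the total turn is 2.62 rad and the slip about 0.42 rad. Last, I check the stack before handing in.

```bash
python3 plan.py 1 557 -30 340 86.3
```

```text
now [608.3 191.8 382.1] [-1.7995e+02 -5.0000e-02  1.1556e+02] F [0.  1.  0.7] w 0.087 t 59.3
1.0,-44.5,-35.5,10.5,7.3,  1.0,-48.6,-29.6,10.6,7.3,  1.0,-52.0,-23.1,10.5,7.3,  1.0,-54.5,-16.3,10.5,7.4,  |
```

Emit:
{"method": "step_arm", "body": {"steps": [1,-44,-35,10,7,1,-49,-30,10,7,1,-52,-23,10,7,1,-54,-16,10,8,1,0,0,0,0,1,0,0,0,0]}}

```text
time_s: 60.02
tool_pos: [0.5593, -0.0289, 0.3428]
tool_rot: [180.0, -0.0, 86.6]
force: [0.4, 0.9, 0.5]
grip_width: 0.0869
grasp_force: 0.0
```

```bash
python3 stack.py; python3 - <<'E'
from meas import *
from pr import O,u,v
c=cam('wrist');H,S,V=masks(c)
m=(H>35)&(H<65)&(S>150)&(V>150);m[150:]=0
for r in rect(c,m,.048,150):
    p=r[1]-O;print('d',r,p@u,p@v)
E
python3 pr.py 1
```

```text
a rear -154.75 expect -156 37 sides [(np.float64(-33.75), 30), (np.float64(26.25), 20)]
b rear -142.75 expect -144 92 sides [(np.float64(-23.25), 80), (np.float64(26.25), 42)]
c rear -130.25 expect -132 115 sides [(np.float64(-23.25), 109), (np.float64(26.25), 73)]
d rear -131.25 expect -120 119 sides [(np.float64(-22.25), 52), (np.float64(27.25), 36)]
d (array([257.,  29.]), array([564.5, 102.1]), array([44.6, 48.4]), np.float32(175.5)) -96.452049256266 2.112390652042418
press xy -226.54400971930318 -1.6425475312866227
now [559.6 -28.  343. ] [ 1.7996e+02 -5.0000e-02  8.6720e+01] F [-0.5 -0.1  0.3] w 0.0871 t 60.1
```

```bash
python3 -c "
from cell import env
print(env.sign_off())"
```

```text
the job is handed in; nothing more can be done
None
```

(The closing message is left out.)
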